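Load the nut block and clip its cover on

ROBOT

A 6-joint arm with a two-finger parallel gripper is mounted at the origin on the work surface. World frame = base frame: x ahead of the robot, y to its left, z up, the work surface at z = 0. Lengths are in m, angles in rad, forces in N, time in s.
With the tool pointing down it reaches from about 0.325 to 0.85 m from the base axis. Payload 15.5 kg.
Tool frame: the origin (TCP) lies between the finger pads; the fingertips stand 22 mm ahead of it and the grasp point (between the pads) lies 3 mm ahead of it (env.tip_extent is the distance from the TCP to the fingertips, in m); z points along the fingers, y is the direction in which the jaws open and shut (so a half turn about z gives the same grasp; the last joint's range is limited). The gripper opens to 91 mm and grips with 3 to 60 N. Pads are 32 mm wide; open, the fingers measure 118 mm over their backs; the gripper's body (76 mm by 178 mm) begins 60 mm behind the grasp point.
Start: joints at [-1.329, 0.494, 1.345, -0, 1.302, -0.096], TCP at [0.207, -0.59, 0.236] pointing down, gripper open.
Joint ranges: [-2.91, 2.91], [-0.82, 2.16], [0.22, 2.67], [-1.22, 4.37], [0.12, 2.79], [-3.08, 3.08]. Speed limits (rad/s): [1.89, 1.89, 2.57, 3.01, 3.01, 3.01].

INTERFACE

Orientations are given as a 3x3 rotation matrix whose columns are the frame's x, y, z axes.
In Python, from bench import env, read_camera, camera_model gives the robot as it stands.
- The arm moves only by the tool carry_out, never from a script. Its argument "plan" is a list of rows, each an object of numbers: "hand": the opening, from 0 (shut) to 1 (fully open); "x", "y", "z": the shift along the tool's x, y, z in m; "yaw": the turn about the tool's z in degrees. In form: [{"hand": .., "x": .., "y": .., "z": .., "yaw": ..}, ...]. A call has 1 to 12 rows; each row is the pose to reach, as a shift and turn from the pose measured when the call began, along the tool's axes at that moment; what a row does not reach only later rows make up. A row lasts 1/8 s, in which the tool goes at most 62.5 mm and 10.7 degrees, less where a joint would pass 70% of its speed; a pose out of reach is approached as far as the arm can. A call with a gripper value outside its range is refused whole. The fingers move at their own pace and stop on an object; "squeeze" is the grip in N (left out, the last holds). Time passes only in rows, so rows that repeat a pose let the fingers close. It gives the time, the measured TCP pose, the force and the opening at its end, in the units of the state.
- env.read_state(): the state, without advancing time (a new reading comes with each control period).
- read_camera(name): name is "scene" or "top" or "wrist"; returns the picture (420x560x3 uint8, blue, green, red); there is no depth.
- camera_model(name): a dict with "intrinsics" (3x3 intrinsics, pixels), "world_to_cam" (4x4, takes a point from world to camera coordinates). Camera axes: x right, y down, z forward; pixel columns grow to the right and rows downward; lengths in m; the calibration is good to about 2 mm. A picture is of the moment at which its call begins: read the wrist's pose just before it. camera_model takes no time and is no camera call; for the wrist camera it gives the pose at the moment of the call.
- env.sign_off(): hands the job in, once; it reports no verdict.
The state is a dict: "time": time; "q": joint angles; "qvel": joint speeds; "joint_torque": joint torques, N m; "tcp_pos": TCP position; "tcp_rot": TCP orientation; "wrist_force": force on the tool from outside, world axes, zero at the start; "torque": the same for the moment, N m; "finger_gap": finger opening in m.
Only numpy, scipy, OpenCV 4.12 (cv2) and the standard library are available. Lean on these libraries where they do the work, as an engineer would, in place of code of your own. Each camera call takes 0.05 s, during which the arm holds its last target.

TASK

Wind the carriage fully out from under its guard to the stop, then drop every loose hex nut on the bench into a pocket of the block, one nut to a pocket, any pockets. Then put the clip-in cover on the block and press it down until the tabs at both ends have snapped under their ledges and it sits flat and fully home, and wind the carriage all the way back in under the guard. Leave the tools and the other things on the bench where they are.

Things in the scene. Friction and masses are not known exactly. Their poses are not given: they have to be found in the camera images.
- carriage (a joint): travel (m) of the aluminium carriage along the grey bed of the jig: 0 fully in, with the end pair of its pockets under the guard, 0.066 at the outer stop. It moves towards the jig's own -y (block_top -y), 22 mm per radian of the knob, and back when the knob is turned back; it needs about 12 N or 0.25 N m at the knob to move; it stays where it is left.
- knob_grip (a point): feed knob on the carriage, vertical axis: black bar 44 mm long (this point's x), 14 mm wide (y), 24 mm tall, on a disc 42 mm across. The point is on the axis, 11 mm below the bar's top, about 58 mm above the table. Turned clockwise seen from above, at most 3 rad in all, it drives the carriage, and itself with it, out along the jig's -y, 22 mm per radian.
- block_top (a point): centre of the upper face of the aluminium block on the carriage, 54 mm above the table; z up, y along the slide (the knob is 120 mm away at -y, the guard at +y). The block is 68 mm (x) by 96 mm (y), with six open square pockets 26 mm wide and 24 mm deep, centred at x = +-16, y = -32, 0, +32 mm, and walls of 6 mm between them.
- ledge (a point): middle of the outer edge of the ledge on the block's +y end, 14 mm below the block's top at its flat underside; 40 mm wide, its top slopes up to the block. The ledges at both ends (+y and -y) stand out 54 mm from the block's centre.
- guard_edge (a point): middle of the front edge of the fixed guard, dark sheet steel, top 88 mm above the table and 116 mm wide. It reaches 72 mm from here along +y of block_top and roofs over the end pair of pockets while the carriage is in; the closed cover passes beneath it. With the carriage at its stop it is 80 mm from the block's centre.
- cover_grip (a point): grip rib of the grey plastic clip-in cover, which lies right side up on the table. Rib 14 mm wide (x), 50 mm long (y), 22 mm tall; this point is half-way up it, 11 mm above the top of the cover's plate and 15 mm above the plate's underside, which comes to rest on the block's upper face. About 80 g.
- cover: the whole cover; origin at the middle of the plate's underside. Plate 77 mm (x) by 115 mm (y), 4 mm thick. Skirts, flared at the foot, hang 20 mm down along the long sides and pass outside the block with 2 mm to spare each side. A sprung tab hangs from each end (+-y). It fits the block either way round.
- cover_end_a (a point): top of the plate of the cover 46 mm from its middle at its +y end, above the tab: press here if that end has not clicked. When home it is 4 mm above block_top, before the click 10 mm or more.
- cover_end_b (a point): the same at the cover's -y end.
- tab_a (a joint): outward deflection (rad) of the sprung tab hanging from the cover's +y end, 30 mm wide, with an inward hook at its foot 19 mm below the plate. 0 relaxed; it is pushed out to about 0.15 while it slides over the ledge and springs back to 0 once caught under it. Both tabs together take about 10 to 20 N to press home.
- tab_b (a joint): the same for the tab at the cover's -y end.
- nut0_c (a point): centre of a tall steel hex nut, 19 mm across flats (one pair of flats faces +-x of this point), 22 mm across corners, 20 mm tall, standing on the table. Four to six nuts are there.
- nut1_c (a point): as nut0, absent in some starts.
- nut2_c (a point): as nut0, absent in some starts.
- nut3_c (a point): as nut0, absent in some starts.
- nut4_c (a point): as nut0, absent in some starts.
- nut5_c (a point): as nut0, absent in some starts.
- wrench: steel wrench lying on the table, leave alone.
- hammer: hammer lying on the table, leave alone.
- driver: screwdriver lying on the table, leave alone.
- socket: round steel socket, 30 mm across and 34 mm tall, leave alone.
- bearing: bearing ring 62 mm across and 16 mm tall, leave alone.

How it is judged:
On the way, in this order (a step that is already met when the one before it is completed fails the run):
1. the carriage is wound out to its stop (value of joint carriage above 0.063 m), for 0.2 s.
2. every nut lies in a pocket of the block (x of nut0_c in the frame of block_top between -0.032 and 0.032 m and y of nut0_c in the frame of block_top between -0.048 and 0.048 m and z of nut0_c in the frame of block_top between -0.03 and -0.009 m and x of nut1_c in the frame of block_top between -0.032 and 0.032 m and y of nut1_c in the frame of block_top between -0.048 and 0.048 m and z of nut1_c in the frame of block_top between -0.03 and -0.009 m and x of nut2_c in the frame of block_top between -0.032 and 0.032 m and y of nut2_c in the frame of block_top between -0.048 and 0.048 m and z of nut2_c in the frame of block_top between -0.03 and -0.009 m and x of nut3_c in the frame of block_top between -0.032 and 0.032 m and y of nut3_c in the frame of block_top between -0.048 and 0.048 m and z of nut3_c in the frame of block_top between -0.03 and -0.009 m and x of nut4_c in the frame of block_top between -0.032 and 0.032 m and y of nut4_c in the frame of block_top between -0.048 and 0.048 m and z of nut4_c in the frame of block_top between -0.03 and -0.009 m and x of nut5_c in the frame of block_top between -0.032 and 0.032 m and y of nut5_c in the frame of block_top between -0.048 and 0.048 m and z of nut5_c in the frame of block_top between -0.03 and -0.009 m), for 0.2 s.
3. the cover is home and both tabs have caught (all of step 2 and z of cover_end_a in the frame of block_top between 0 and 0.0065 m and value of joint each of tab_a, tab_b below 0.06 rad and z of cover_end_b in the frame of block_top between 0 and 0.0065 m and x of cover_grip in the frame of block_top between -0.006 and 0.006 m and y of cover_grip in the frame of block_top between -0.006 and 0.006 m and angle between the y axis of cover_grip and the y axis of block_top, either way round below 0.1 rad), for 0.2 s.
4. the carriage is wound back in (value of joint carriage below 0.003 m), for 0.2 s.
At the end, for the whole second after the job is handed in: The carriage is within 3 mm of fully in; each nut present lies inside a pocket, its centre at least 9 mm below the block's top; the cover is on the block at rest, both ends within 2.5 mm of fully down, its middle within 6 mm of the block's, both tabs sprung back to under 0.06 rad (all of step 3 and value of joint carriage below 0.003 m and linear speed of cover below 0.02 m/s); the robot touches nothing.
It fails at once if a tool or other bystander is moved by more than 60 mm (distance of any of wrench, hammer, driver, socket, bearing from where it was at the start of the episode above 0.06 m).
Of nut0, nut1, nut2, nut3, nut4, nut5 only 4 to 6 are there at a start; the rules pass over those that are not, and their reading is None.
At some moment in a run one of nut0, nut1, nut2, nut3, nut4, nut5 may be knocked a few centimetres aside while the robot is not near it.
Once in a run the grip may slacken for a moment while it holds something.
It also fails if it takes over 210 s, if anything falls off the work surface, if the arm or the gripper's body presses on something with over 40 N, if the wrist force passes 120 N, or if a joint passes its speed limit or range.

## Working session

There is one attempt and no reset: what is moved stays moved. The work goes in short steps, Python scripts to look and compute and a tool call to move; the robot and the scene stay as the last step left them, time stands still between calls to the robot, and variables do not carry over. Pictures are saved under pics/ and viewed, and the job is handed in when it is done.

Besides the shell and the picture viewer there is one more tool, called after "Request:" as a command line: name --argument value ..., lists and objects as JSON in quotes. carry_out: Moves the arm, as the interface text tells. Its arguments: {"type":"object","properties":{"plan":{"type":"array"},"squeeze":{"type":"number"}},"required":["plan"]}

```bash
ls; mkdir -p pics; python3 - <<'E'
from bench import env, read_camera, camera_model
import cv2
for n in ("scene","top","wrist"):
    cv2.imwrite(f"pics/{n}0.png",read_camera(n))
s=env.read_state();print(s)
for n in ("scene","top","wrist"): print(n,camera_model(n))
print(env.tip_extent)
E
```

```text
pics
{'time': 0.15, 'q': array([-1.32950527e+00,  4.94047773e-01,  1.34596312e+00, -9.96625680e-07,
        1.30249541e+00, -9.55252745e-02]), 'qvel': array([-0.00052361, -0.0013985 , -0.00335368,  0.00181263, -0.00043635,
       -0.00178009]), 'joint_torque': array([ 6.50505579e-03, -8.79194570e+01, -3.82051992e+01,  7.10562011e-02,
        5.02079178e-02, -4.52230620e-05]), 'tcp_pos': array([ 0.20647826, -0.58963437,  0.23547938]), 'tcp_rot': array([[ 9.43811520e-01,  3.30484140e-01, -2.19257018e-04],
       [ 3.30484202e-01, -9.43811107e-01,  8.86957456e-04],
       [ 8.61881638e-05, -9.09581645e-04, -9.99999583e-01]]), 'wrist_force': array([-0.25297992,  0.36014735, -0.16195507]), 'torque': array([-0.01426339, -0.03372698,  0.03244276]), 'finger_gap': 0.09140218341643126}
scene {'intrinsics': array([[431.84902714,   0.        , 280.62204041],
       [  0.        , 431.84902714, 211.2024107 ],
       [  0.        ,   0.        ,   1.        ]]), 'world_to_cam': array([[ 0.84077126,  0.54135267, -0.00640146, -0.38484916],
       [ 0.38203861, -0.60163665, -0.70148403, -0.15785805],
[... 304 characters left out ...]
d_to_cam': array([[-0.01583556, -0.99985574,  0.00614288, -0.0839121 ],
       [-0.99262139,  0.01498173, -0.12032589,  0.52262945],
       [ 0.1202165 , -0.00800298, -0.99271544,  1.06403416],
       [ 0.        ,  0.        ,  0.        ,  1.        ]])}
wrist {'intrinsics': array([[327.90392062,   0.        , 281.08907072],
       [  0.        , 327.90392062, 211.60417683],
       [  0.        ,   0.        ,   1.        ]]), 'world_to_cam': array([[ 0.3305658 , -0.94378215, -0.00122946, -0.62379179],
       [-0.91339577, -0.32025014,  0.25129267, -0.02931556],
       [-0.23755927, -0.08194578, -0.96791037,  0.39007945],
       [ 0.        ,  0.        ,  0.        ,  1.        ]])}
0.022
```

View pics/top0.png

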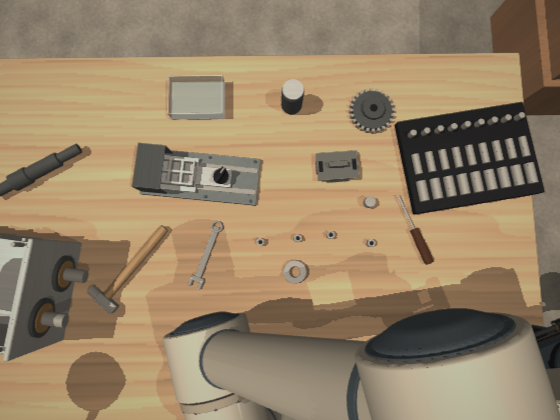

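View pics/scene0.png

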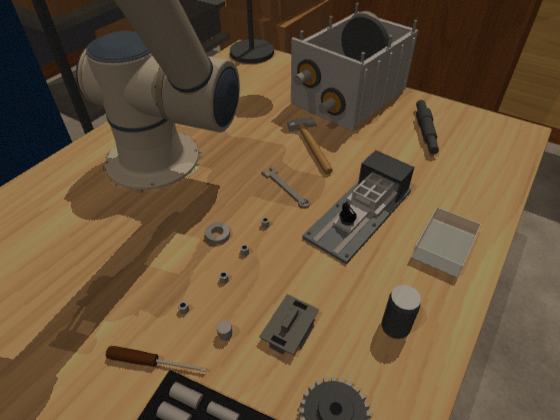

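View pics/wrist0.png

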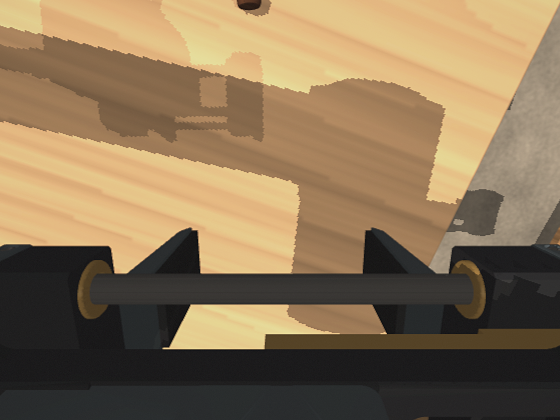

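```bash
python3 - <<'E'
import cv2
a=cv2.imread("pics/top0.png")
cv2.imwrite("pics/c1.png",cv2.resize(a[135:215,125:270],None,fx=5.5,fy=5.5,interpolation=cv2.INTER_CUBIC))
cv2.imwrite("pics/c2.png",cv2.resize(a[140:260,240:385],None,fx=5,fy=5,interpolation=cv2.INTER_CUBIC))
E
```

```text
(no output)
```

View pics/c1.png

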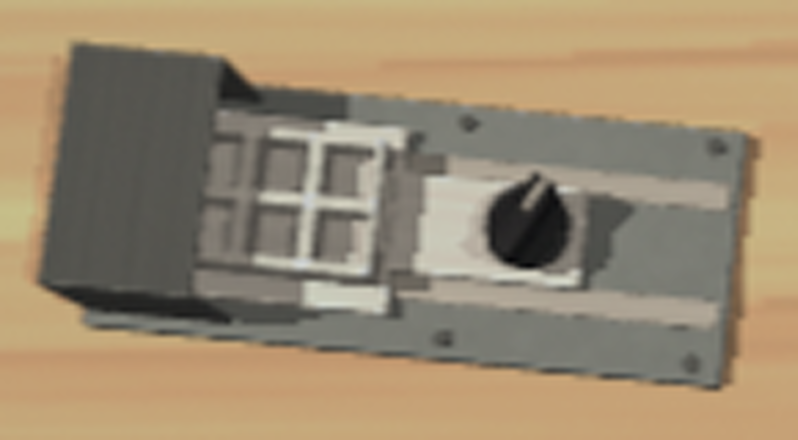

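View pics/c2.png

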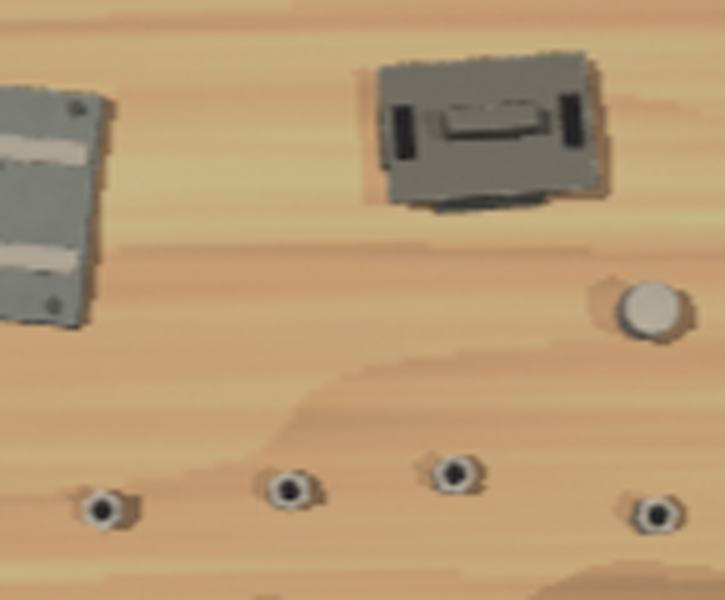

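```bash
cat > h.py <<'E'
import numpy as np, cv2
from bench import env, read_camera, camera_model
def p2w(cam,uv,z):
    m=camera_model(cam) if isinstance(cam,str) else cam
    K=m["intrinsics"];T=m["world_to_cam"];R=T[:3,:3];c=-R.T@T[:3,3]
    d=R.T@np.linalg.solve(K,np.array([uv[0],uv[1],1.]))
    return c+d*(z-c[2])/d[2]
def w2p(cam,P):
    m=camera_model(cam) if isinstance(cam,str) else cam
    q=m["world_to_cam"]@np.append(P,1); q=m["intrinsics"]@q[:3]; return q[:2]/q[2]
def shot(cam,name):
    m=camera_model(cam); a=read_camera(cam); cv2.imwrite(f"pics/{name}.png",a); np.save(f"pics/{name}.npy",m,allow_pickle=True); return m,a
def loadm(name): return np.load(f"pics/{name}.npy",allow_pickle=True).item()
def go(P,yawvec=None,opening_axis=None):
    """shift in tool axes from current TCP to P; opening_axis: desired jaw direction (world xy)"""
    s=env.read_state();R=s["tcp_rot"];d=R.T@(np.array(P)-s["tcp_pos"])
    y=None
    if opening_axis is not None:
        a=R.T@np.array([*opening_axis,0.]); y=np.degrees(np.arctan2(-a[0],a[1])); y=(y+90)%180-90
    print("shift",np.round(d*1000,1),"yaw",None if y is None else round(y,1),"q6",s["q"][5])
def st():
    s=env.read_state();print("t",round(s["time"],2),"tcp",np.round(s["tcp_pos"],4),"xdir",np.round(s["tcp_rot"][:,0],3),"F",np.round(s["wrist_force"],1),"T",np.round(s["torque"],2),"gap",round(s["finger_gap"],4))
E
python3 - <<'E'
from h import *
f=lambda x,y:(125+(x-2.75)/5.5,135+(y-2.75)/5.5)
g=lambda x,y:(240+(x-2.5)/5,140+(y-2.5)/5)
for n,p,z in [("knob",(528,225),.06),("knobtip",(538,175),.069),("knobback",(520,262),.069),
 ("blkR top",(410,130),.054),("bkR bot",(375,275),.054),("cross",(308,202),.054),("guardTR",(220,58),.088),("guardTL",(72,45),.088),("guardBR",(193,293),.088),("guardBL",(42,282),.088),("bedTR",(745,132),.01),("bedBR",(722,385),.01)]:
    print(n,p2w("top",f(*p),z).round(4))
for n,p,z in [("n",(102,510),.02),("n",(289,490),.02),("n",(456,473),.02),("n",(657,515),.02),("ribL",(445,120),.042),("ribR",(548,113),.042),("plTL",(380,68),.02),("plTR",(585,55),.02),("plBR",(600,190),.02),("plBL",(390,203),.02),("socket",(652,308),.034)]:
    print(n,p2w("top",g(*p),z).round(4))
E
```

```text
knob [0.6109 0.0581 0.06  ]
knobtip [0.6332 0.0521 0.069 ]
knobback [0.5912 0.0606 0.069 ]
blkR top [0.6598 0.116  0.054 ]
bkR bot [0.5888 0.1322 0.054 ]
cross [0.625  0.1648 0.054 ]
guardTR [0.6871 0.1991 0.088 ]
guardTL [0.6943 0.2686 0.088 ]
guardBR [0.5752 0.2096 0.088 ]
guardBL [0.5814 0.2797 0.088 ]
bedTR [ 0.6675 -0.0445  0.01  ]
bedBR [ 0.539  -0.0317  0.01  ]
n [ 0.4374 -0.0423  0.02  ]
n [ 0.4465 -0.1429  0.02  ]
n [ 0.4543 -0.2329  0.02  ]
n [ 0.43   -0.3402  0.02  ]
ribL [ 0.6431 -0.23    0.042 ]
ribR [ 0.6461 -0.2856  0.042 ]
plTL [ 0.678 -0.198  0.02 ]
plTR [ 0.6838 -0.3114  0.02  ]
plBR [ 0.6079 -0.3167  0.02  ]
plBL [ 0.6024 -0.2015  0.02  ]
socket [ 0.5403 -0.3391  0.034 ]
```

```bash
python3 - <<'E'
from h import *
m=camera_model("wrist");s=env.read_state();R=s["tcp_rot"]
T=m["world_to_cam"];c=-T[:3,:3].T@T[:3,3]
print("cam in tool",R.T@(c-s["tcp_pos"]), "axes in tool\n",(R.T@T[:3,:3].T).round(3))
for z in (0,.054): print(R.T@(p2w(m,(280,211),z)-s["tcp_pos"]))
go([.61,.058,.22],opening_axis=(0.995,-0.094))
go([.61,.058,.22],opening_axis=(0.094,0.9956))
E
```

```text
cam in tool [ 0.06970457 -0.00061822 -0.14867592] axes in tool
 [[ 0.    -0.968 -0.251]
 [ 1.     0.    -0.   ]
 [ 0.    -0.251  0.968]]
[-0.02931159 -0.00205012  0.23547881]
[-0.01539331 -0.00184884  0.18147981]
shift [ 594.9 -477.9   16. ] yaw -65.3 q6 -0.09552527448964103
shift [ 594.9 -477.9   16. ] yaw 24.7 q6 -0.09552527448964103
```

Request:
carry_out --plan '[{"hand":1,"x":0.05,"y":-0.04,"z":0,"yaw":-10},{"hand":1,"x":0.1,"y":-0.08,"z":0,"yaw":-20},{"hand":1,"x":0.15,"y":-0.12,"z":0,"yaw":-30},{"hand":1,"x":0.2,"y":-0.16,"z":0,"yaw":-40},{"hand":1,"x":0.25,"y":-0.2,"z":0,"yaw":-50},{"hand":1,"x":0.3,"y":-0.24,"z":0,"yaw":-60},{"hand":1,"x":0.35,"y":-0.28,"z":0,"yaw":-70},{"hand":1,"x":0.4,"y":-0.32,"z":0,"yaw":-80},{"hand":1,"x":0.45,"y":-0.36,"z":0,"yaw":-90},{"hand":1,"x":0.5,"y":-0.4,"z":0,"yaw":-100},{"hand":1,"x":0.55,"y":-0.44,"z":0,"yaw":-110},{"hand":1,"x":0.595,"y":-0.478,"z":0,"yaw":-120}]'

```text
time: 1.65
tcp_pos: [0.604, 0.0486, 0.2359]
tcp_rot: [[-0.762, 0.648, -0.0], [0.648, 0.762, 0.001], [0.001, 0.0, -1.0]]
wrist_force: [0.0, -0.5, -0.1]
finger_gap: 0.0913
```

```bash
python3 - <<'E'
from h import *
st(); print(env.read_state()["q"])
shot("wrist","w1"); 
E
```

```text
t 1.65 tcp [0.604  0.0486 0.2359] xdir [-0.762  0.648  0.001] F [ 0.  -0.5 -0.1] T [ 0.05 -0.13  0.04] gap 0.0913
[-1.86128522e-02  4.66748227e-01  1.39446481e+00  7.69090670e-04
  1.28063159e+00 -8.85128340e-01]
```

View pics/w1.png

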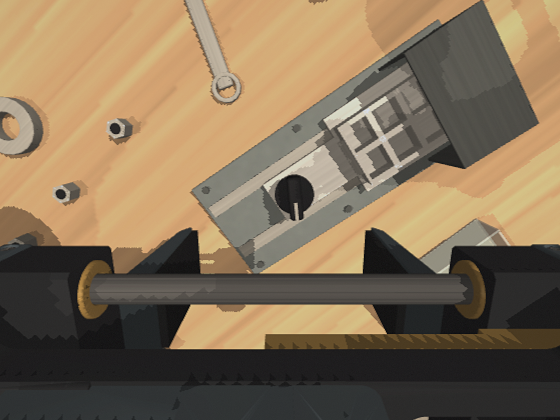

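```bash
python3 - <<'E'
from h import *
m,a=shot("wrist","w2"); st()
cv2.imwrite("pics/c3.png",cv2.resize(a[140:250,220:380],None,fx=5,fy=5,interpolation=cv2.INTER_CUBIC))
cv2.imwrite("pics/c4.png",cv2.resize(a[40:190,310:470],None,fx=5,fy=4,interpolation=cv2.INTER_CUBIC))
E
```

```text
t 1.75 tcp [0.6053 0.0515 0.2355] xdir [-0.764  0.645  0.001] F [-0.3  0.   0.1] T [-0.03 -0.1   0.02] gap 0.0911
```

View pics/c3.png

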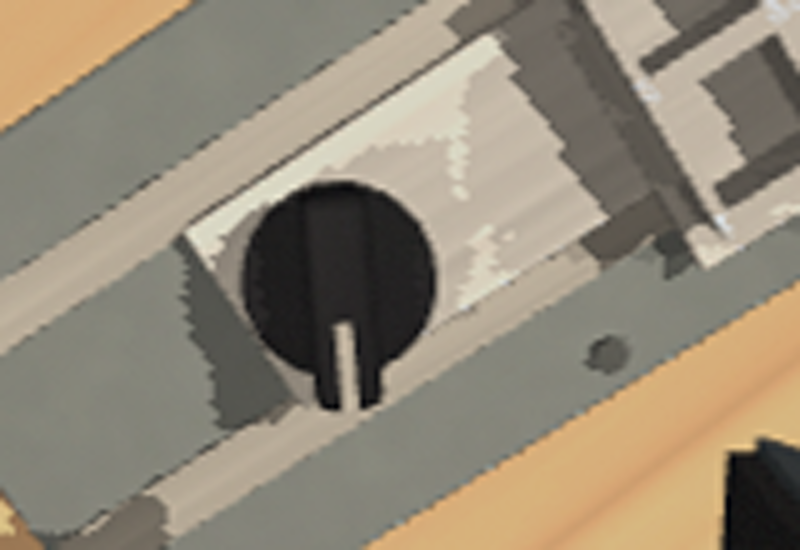

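View pics/c4.png

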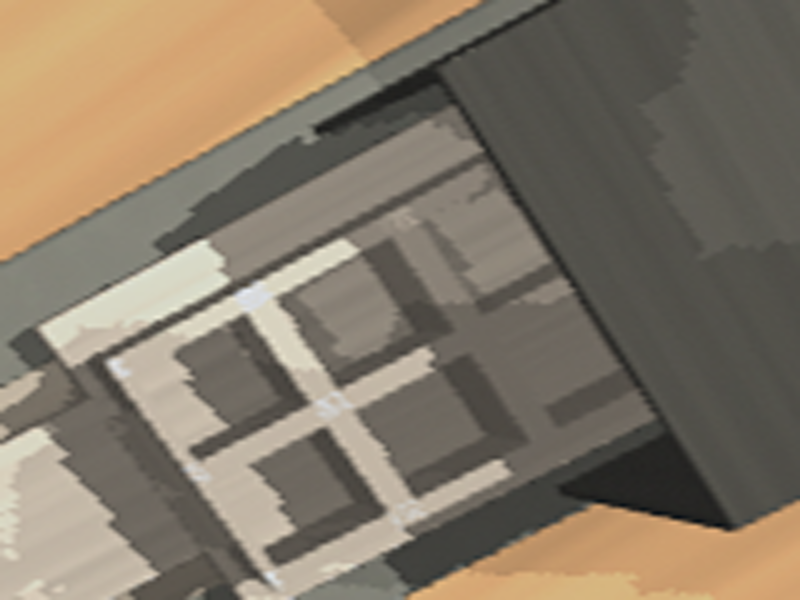

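```bash
python3 - <<'E'
from h import *
m=loadm("w2")
f=lambda x,y:(220+(x-2)/5,140+(y-2)/5)
g=lambda x,y:(310+(x-2)/5,40+(y-1.5)/4)
a=p2w(m,f(338,192),.069);b=p2w(m,f(349,408),.069)
print(a,b,(a+b)/2,np.linalg.norm(a-b),np.degrees(np.arctan2(*(b-a)[1::-1])))
d=p2w(m,f(341,282),.045);print("disc",d)
P=[p2w(m,g(*q),.054) for q in [(105,362),(280,592),(330,405),(192,468),(250,297),(405,515)]]
for q in P:print(q.round(4))
for u,v in [(0,1),(4,5),(2,3)]:
    e=P[v]-P[u];print(np.linalg.norm(e),np.degrees(np.arctan2(e[1],e[0])))
G=[p2w(m,g(*q),.088) for q in [(438,68),(735,530)]];print(G)
E
```

```text
[0.59273605 0.07421986 0.069     ] [0.62780636 0.04827387 0.069     ] [0.6102712  0.06124687 0.069     ] 0.04362477507034547 -36.49506486327385
disc [0.611125   0.06063944 0.045     ]
[0.5854 0.1356 0.054 ]
[0.6536 0.1285 0.054 ]
[0.622  0.1636 0.054 ]
[0.6169 0.1334 0.054 ]
[0.5912 0.1665 0.054 ]
[0.6538 0.1594 0.054 ]
0.0685896989095524 -6.013222367590122
0.06296641525202024 -6.469785925471958
0.030628839149094443 -99.50603411238812
[array([0.57010077, 0.21086069, 0.088     ]), array([0.68432785, 0.19751206, 0.088     ])]
```

```bash
python3 - <<'E'
from h import *
st()
a=np.radians(53.5)
go([.6105,.061,.071],opening_axis=(np.cos(a),np.sin(a)))
E
```

```text
t 1.75 tcp [0.6053 0.0515 0.2355] xdir [-0.764  0.645  0.001] F [-0.3  0.   0.1] T [-0.03 -0.1   0.02] gap 0.0911
shift [  2.   10.3 164.5] yaw -3.7 q6 -0.885111365072465
```

Request:
carry_out --plan '[{"hand":0.55,"x":0.002,"y":0.01,"z":0.05,"yaw":-3.7},{"hand":0.55,"x":0.002,"y":0.01,"z":0.1,"yaw":-3.7},{"hand":0.55,"x":0.002,"y":0.01,"z":0.13,"yaw":-3.7},{"hand":0.55,"x":0.002,"y":0.01,"z":0.15,"yaw":-3.7},{"hand":0.55,"x":0.002,"y":0.01,"z":0.164,"yaw":-3.7},{"hand":0.55,"x":0.002,"y":0.01,"z":0.164,"yaw":-3.7},{"hand":0.1,"x":0.002,"y":0.01,"z":0.164,"yaw":-3.7},{"hand":0.0,"x":0.002,"y":0.01,"z":0.164,"yaw":-3.7},{"hand":0.0,"x":0.002,"y":0.01,"z":0.164,"yaw":-3.7},{"hand":0.0,"x":0.002,"y":0.01,"z":0.164,"yaw":-3.7}]' --squeeze 40

```text
time: 3.0
tcp_pos: [0.6104, 0.0606, 0.0718]
tcp_rot: [[-0.804, 0.594, 0.001], [0.594, 0.804, 0.002], [0.0, 0.002, -1.0]]
wrist_force: [-3.1, -16.9, 5.1]
finger_gap: 0.0138
```

```bash
python3 - <<'E'
from h import *
st(); m,a=shot("wrist","w3"); st()
E
```

```text
t 3.0 tcp [0.6104 0.0606 0.0718] xdir [-0.804  0.594  0.   ] F [ -3.1 -16.9   5.1] T [-2.89  0.47  0.56] gap 0.0138
t 3.05 tcp [0.6104 0.0603 0.0718] xdir [-0.805  0.594 -0.   ] F [-1.  -1.6  3.7] T [-0.48  0.22  0.32] gap 0.0139
```

View pics/w3.png

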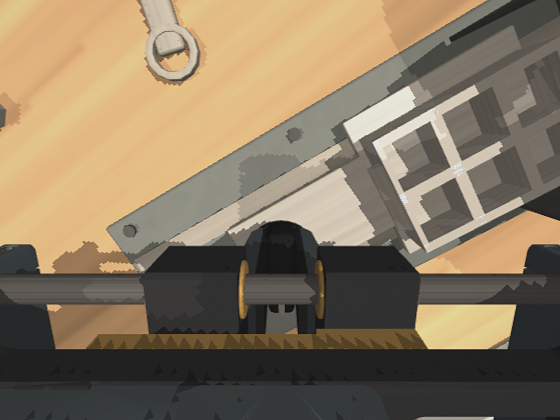

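Request:
carry_out --plan '[{"hand":0,"x":-0.0015,"y":-0.0027,"z":0,"yaw":8},{"hand":0,"x":-0.0031,"y":-0.0053,"z":0,"yaw":16},{"hand":0,"x":-0.0046,"y":-0.008,"z":0,"yaw":24},{"hand":0,"x":-0.0062,"y":-0.0106,"z":0,"yaw":32},{"hand":0,"x":-0.0077,"y":-0.0133,"z":0,"yaw":40},{"hand":0,"x":-0.0077,"y":-0.0133,"z":0,"yaw":40}]'

```text
time: 3.8
tcp_pos: [0.6096, 0.0454, 0.0719]
tcp_rot: [[-0.232, 0.973, 0.003], [0.973, 0.232, 0.002], [0.001, 0.003, -1.0]]
wrist_force: [5.8, 4.8, -5.9]
finger_gap: 0.0141
```

```bash
python3 - <<'E'
from h import *
st(); s=env.read_state(); R=s["tcp_rot"]; print(np.degrees(np.arctan2(R[1,0],R[0,0])), (R.T@np.array([-.11,-.994,0])).round(3), s["q"])
E
```

```text
t 3.8 tcp [0.6096 0.0454 0.0719] xdir [-0.232  0.973  0.001] F [ 5.8  4.8 -5.9] T [ 0.93 -1.1  -0.37] gap 0.0141
103.40955864544905 [-0.941 -0.338 -0.002] [-0.02443424  0.66568421  1.5422271   0.00258137  0.93091992 -0.26001158]
```

Request:
carry_out --plan '[{"hand":0,"x":-0.0036,"y":-0.0013,"z":0,"yaw":10},{"hand":0,"x":-0.0072,"y":-0.0026,"z":0,"yaw":20},{"hand":0,"x":-0.0108,"y":-0.0039,"z":0,"yaw":30},{"hand":0,"x":-0.0144,"y":-0.0052,"z":0,"yaw":40},{"hand":0,"x":-0.018,"y":-0.0065,"z":0,"yaw":50},{"hand":0,"x":-0.0217,"y":-0.0078,"z":0,"yaw":60},{"hand":0,"x":-0.0253,"y":-0.0091,"z":0,"yaw":70},{"hand":0,"x":-0.0289,"y":-0.0104,"z":0,"yaw":80},{"hand":0,"x":-0.0325,"y":-0.0117,"z":0,"yaw":90},{"hand":0,"x":-0.0361,"y":-0.013,"z":0,"yaw":100},{"hand":0,"x":-0.0397,"y":-0.0143,"z":0,"yaw":110},{"hand":0,"x":-0.0433,"y":-0.0156,"z":0,"yaw":120}]'

```text
time: 5.3
tcp_pos: [0.605, 0.0034, 0.0719]
tcp_rot: [[0.957, -0.291, 0.004], [-0.291, -0.957, 0.008], [0.001, -0.008, -1.0]]
wrist_force: [1.8, 54.4, 3.3]
finger_gap: 0.0226
```

```bash
python3 - <<'E'
from h import *
st(); s=env.read_state(); R=s["tcp_rot"]; print(np.degrees(np.arctan2(R[1,0],R[0,0])), (R.T@np.array([-.11,-.994,0])).round(3), s["q"])
E
```

```text
t 5.3 tcp [0.605  0.0034 0.0719] xdir [ 0.957 -0.291  0.001] F [ 1.8 54.4  3.3] T [10.02 -0.3   1.76] gap 0.0226
-16.913704215501486 [ 0.184  0.983 -0.008] [-0.09744297  0.6588606   1.55970935  0.00991102  0.91999166  1.76255472]
```

```bash
python3 - <<'E'
from h import *
m,a=shot("wrist","w4"); b=shot("top","t4")[1]; st()
cv2.imwrite("pics/c5.png",cv2.resize(b[135:215,125:270],None,fx=5.5,fy=5.5,interpolation=cv2.INTER_CUBIC))
E
```

```text
t 5.4 tcp [0.6047 0.0037 0.0719] xdir [ 0.957 -0.29   0.001] F [ 4.7 39.6 -0.8] T [ 7.18 -0.69  1.52] gap 0.0224
```

View pics/w4.png

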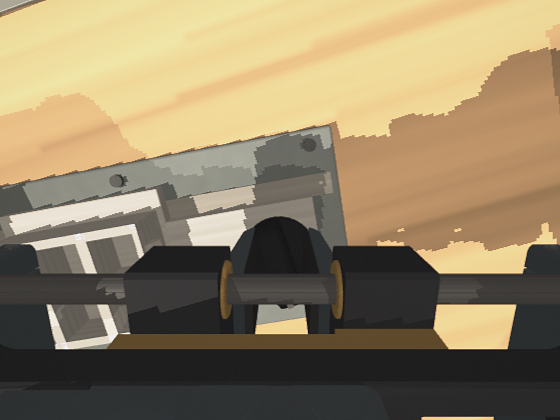

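View pics/c5.png

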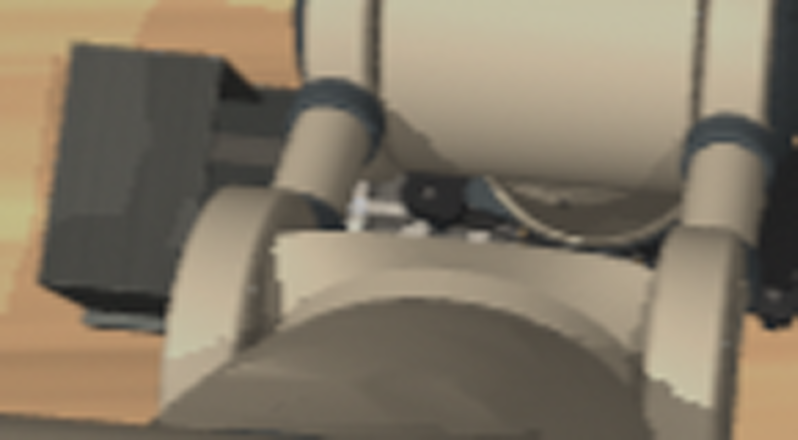

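```bash
python3 - <<'E'
from h import *
a=cv2.imread("pics/w4.png")
c=cv2.resize(a[200:350,200:360],None,fx=5,fy=4,interpolation=cv2.INTER_CUBIC)
cv2.imwrite("pics/c6.png",cv2.convertScaleAbs(c,alpha=2.5))
E
```

```text
(no output)
```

View pics/c6.png

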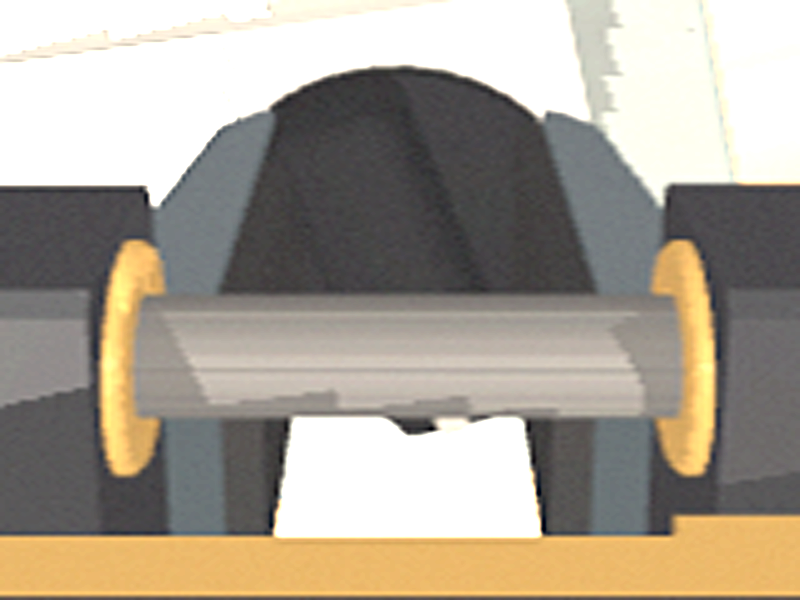

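Request:
carry_out --plan '[{"hand":0,"x":-0.001,"y":-0.002,"z":0,"yaw":0},{"hand":0,"x":-0.001,"y":-0.002,"z":0,"yaw":0},{"hand":0,"x":-0.001,"y":-0.002,"z":0,"yaw":0}]' --squeeze 60

```text
time: 5.78
tcp_pos: [0.6047, 0.0048, 0.072]
tcp_rot: [[0.958, -0.288, 0.004], [-0.288, -0.958, 0.005], [0.002, -0.006, -1.0]]
wrist_force: [1.2, -9.4, -2.5]
finger_gap: 0.022
```

Request:
carry_out --plan '[{"hand":0.5,"x":-0.001,"y":-0.002,"z":0,"yaw":0},{"hand":0.5,"x":-0.001,"y":-0.002,"z":0,"yaw":0},{"hand":0.5,"x":0,"y":0,"z":-0.05,"yaw":0},{"hand":0.5,"x":-0.03,"y":0,"z":-0.1,"yaw":0},{"hand":0.5,"x":-0.03,"y":0,"z":-0.1,"yaw":0}]'

```text
time: 6.4
tcp_pos: [0.5756, 0.0134, 0.1754]
tcp_rot: [[0.958, -0.288, 0.009], [-0.288, -0.958, 0.005], [0.007, -0.008, -1.0]]
wrist_force: [0.5, -0.1, -0.6]
finger_gap: 0.0454
```

```bash
python3 - <<'E'
from h import *
m,a=shot("wrist","w5"); st()
E
```

```text
t 6.45 tcp [0.5757 0.0131 0.1735] xdir [ 0.958 -0.288  0.005] F [ 0.5  0.2 -1.6] T [ 0.04 -0.01 -0.01] gap 0.0456
```

View pics/w5.png

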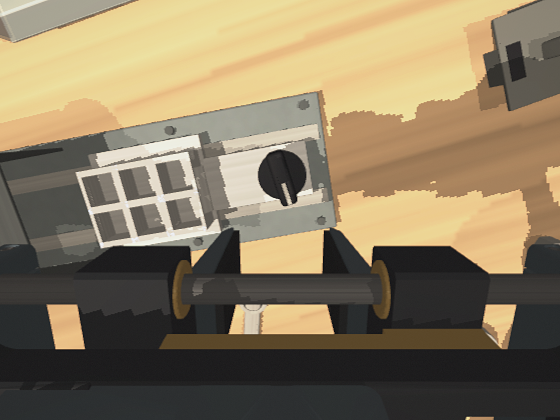

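```bash
python3 - <<'E'
from h import *
a=cv2.imread("pics/w5.png")
cv2.imwrite("pics/c7.png",cv2.resize(a[130:250,60:340],None,fx=2.85,fy=5,interpolation=cv2.INTER_CUBIC))
cv2.imwrite("pics/c8.png",cv2.resize(a[130:230,240:340],None,fx=6,fy=6,interpolation=cv2.INTER_CUBIC))
E
```

```text
(no output)
```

View pics/c8.png

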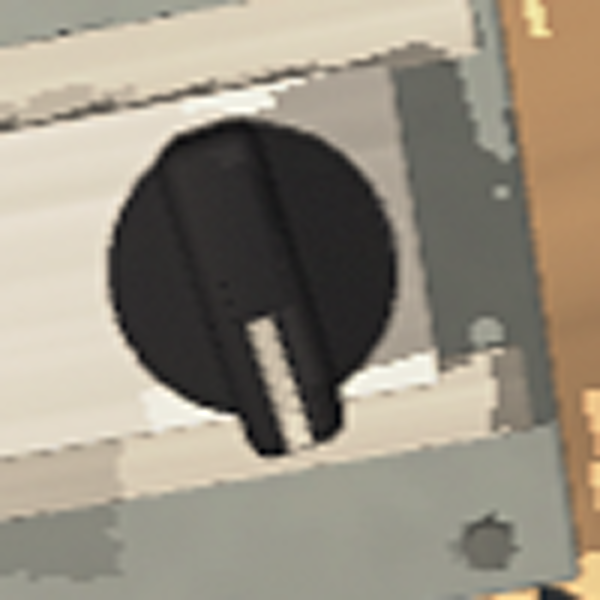

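View pics/c7.png

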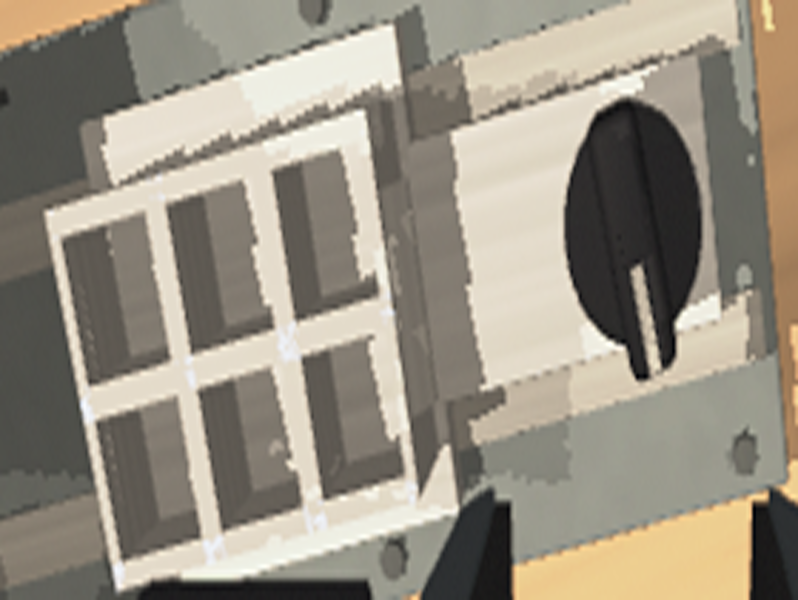

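```bash
python3 - <<'E'
from h import *
m=loadm("w5")
f=lambda x,y:(240+(x-2.5)/6,130+(y-2.5)/6)
g=lambda x,y:(60+(x-1)/2.85,130+(y-2)/5)
a=p2w(m,f(211,128),.069);b=p2w(m,f(297,448),.069)
print(a,b,(a+b)/2,np.linalg.norm(a-b),np.degrees(np.arctan2(*(b-a)[1::-1])))
P=[p2w(m,g(*q),.054) for q in [(46,212),(360,110),(118,590),(414,503)]]
for q in P:print(q.round(4))
print(sum(P)/4)
for u,v in [(0,1),(2,3),(0,2),(1,3)]:
    e=P[v]-P[u];print(np.linalg.norm(e),np.degrees(np.arctan2(e[1],e[0])))
c=sum(P)/4;k=(a+b)/2; print(np.linalg.norm((c-k)[:2]), np.degrees(np.arctan2((c-k)[1],(c-k)[0])))
E
```

```text
[0.6270809  0.00381409 0.069     ] [0.58362524 0.00511275 0.069     ] [0.60535307 0.00446342 0.069     ] 0.043475055935629704 178.28824274262877
[0.6572 0.1678 0.054 ]
[0.6465 0.074  0.054 ]
[0.59   0.1753 0.054 ]
[0.579  0.0821 0.054 ]
[0.61818637 0.1248082  0.054     ]
0.09436695785769202 -96.49768069583939
0.09387197014230438 -96.74724307631423
0.06762919793617474 173.5599565587483
0.06803938438399972 173.1420290372029
0.12102710651854674 83.91310597449468
```

```bash
python3 - <<'E'
from h import *
st()
a=np.radians(88.3)
go([.6053,.0045,.071],opening_axis=(np.cos(a),np.sin(a)))
E
```

```text
t 6.45 tcp [0.5757 0.0131 0.1735] xdir [ 0.958 -0.288  0.005] F [ 0.5  0.2 -1.6] T [ 0.04 -0.01 -0.01] gap 0.0456
shift [ 30.3   0.5 102.7] yaw -15.0 q6 1.775548481736281
```

Request:
carry_out --plan '[{"hand":0.5,"x":0.0305,"y":0.0005,"z":0.04,"yaw":-8},{"hand":0.5,"x":0.0305,"y":0.0005,"z":0.07,"yaw":-15},{"hand":0.5,"x":0.0305,"y":0.0005,"z":0.09,"yaw":-15},{"hand":0.5,"x":0.0305,"y":0.0005,"z":0.103,"yaw":-15},{"hand":0.5,"x":0.0305,"y":0.0005,"z":0.103,"yaw":-15},{"hand":0,"x":0.0305,"y":0.0005,"z":0.103,"yaw":-15},{"hand":0,"x":0.0305,"y":0.0005,"z":0.103,"yaw":-15},{"hand":0,"x":0.0305,"y":0.0005,"z":0.103,"yaw":-15},{"hand":0,"x":0.0305,"y":0.0005,"z":0.103,"yaw":-15}]'

```text
time: 7.58
tcp_pos: [0.6057, 0.0046, 0.0712]
tcp_rot: [[1.0, -0.029, 0.008], [-0.029, -1.0, 0.005], [0.007, -0.005, -1.0]]
wrist_force: [-0.7, 2.6, 4.8]
finger_gap: 0.0145
```

```bash
python3 - <<'E'
from h import *
st(); s=env.read_state(); R=s["tcp_rot"]; print((R.T@np.array([-.113,-.9936,0])).round(3))
E
```

```text
t 7.58 tcp [0.6057 0.0046 0.0712] xdir [ 1.    -0.029  0.007] F [-0.7  2.6  4.8] T [0.51 0.09 1.45] gap 0.0145
[-0.084  0.996 -0.006]
```

Request:
carry_out --plan '[{"hand":0,"x":-0.0002,"y":0.0019,"z":0,"yaw":5},{"hand":0,"x":-0.0003,"y":0.0038,"z":0,"yaw":10},{"hand":0,"x":-0.0005,"y":0.0058,"z":0,"yaw":15},{"hand":0,"x":-0.0007,"y":0.0077,"z":0,"yaw":20},{"hand":0,"x":-0.0009,"y":0.0096,"z":0,"yaw":25},{"hand":0,"x":-0.001,"y":0.0112,"z":0,"yaw":29},{"hand":0,"x":-0.001,"y":0.0116,"z":0,"yaw":31},{"hand":0,"x":-0.001,"y":0.0116,"z":0,"yaw":31}]'

```text
time: 8.57
tcp_pos: [0.6007, 0.0037, 0.071]
tcp_rot: [[0.842, -0.539, 0.001], [-0.539, -0.842, 0.019], [-0.009, -0.017, -1.0]]
wrist_force: [-12.0, 99.6, 19.5]
finger_gap: 0.0296
```

Request:
carry_out --plan '[{"hand":0.5,"x":0.0,"y":0.0,"z":0,"yaw":-10},{"hand":0.5,"x":0,"y":0,"z":0,"yaw":-10},{"hand":0.5,"x":0,"y":0,"z":-0.05,"yaw":-10},{"hand":0.5,"x":0,"y":0,"z":-0.1,"yaw":-10},{"hand":0.5,"x":-0.03,"y":0,"z":-0.14,"yaw":-10},{"hand":0.5,"x":-0.03,"y":0,"z":-0.14,"yaw":-10}]'

```text
time: 9.32
tcp_pos: [0.5757, 0.0172, 0.2144]
tcp_rot: [[0.922, -0.387, 0.006], [-0.387, -0.922, 0.018], [-0.002, -0.019, -1.0]]
wrist_force: [0.4, -0.1, 0.9]
finger_gap: 0.0456
```

```bash
python3 - <<'E'
from h import *
m,a=shot("wrist","w6"); st()
cv2.imwrite("pics/c9.png",cv2.resize(a[100:280,40:360],None,fx=2.5,fy=3.3,interpolation=cv2.INTER_CUBIC))
E
```

```text
t 9.38 tcp [0.5756 0.0169 0.2126] xdir [ 0.922 -0.387 -0.004] F [-0.  -0.3 -1. ] T [0.04 0.03 0.03] gap 0.0457
```

View pics/w6.png

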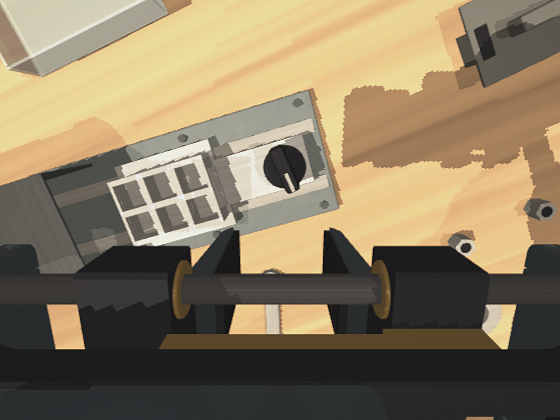

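View pics/c9.png

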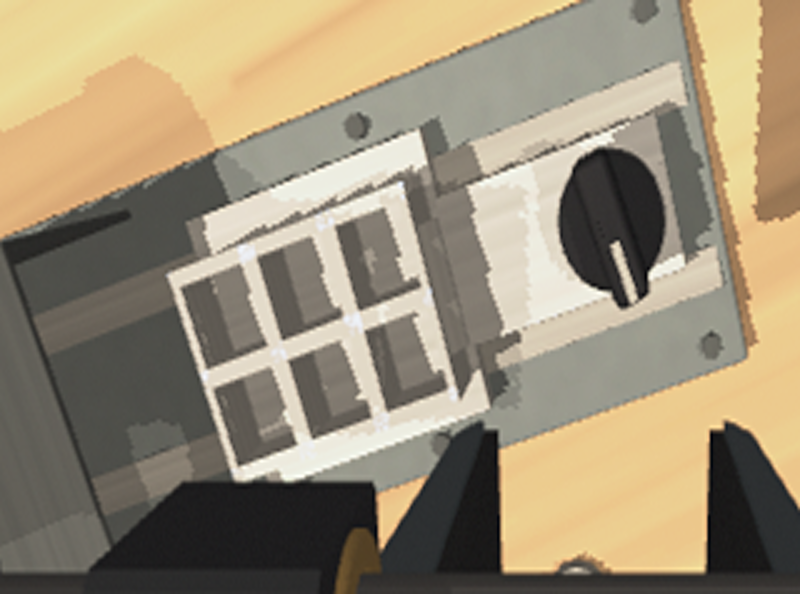

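```bash
python3 - <<'E'
from h import *
m=loadm("w6")
g=lambda x,y:(40+(x-.75)/2.5,100+(y-1.1)/3.3)
P=[p2w(m,g(*q),.054) for q in [(170,275),(402,183),(240,480),(455,398)]]
for q in P:print(q.round(4))
c=sum(P)/4;print(c)
for u,v in [(0,1),(2,3),(0,2),(1,3)]:
    e=P[v]-P[u];print(np.linalg.norm(e),np.degrees(np.arctan2(e[1],e[0])))
G=[p2w(m,g(*q),.088) for q in [(5,243),(108,545)]];e=G[1]-G[0];print(G,np.degrees(np.arctan2(e[1],e[0])))
n=np.array([.113,.9936]); print("guard-block along y",[(q[:2]-c[:2])@n for q in G])
a=p2w(m,g(600,155),.069);b=p2w(m,g(632,303),.069);print((a+b)/2,np.degrees(np.arctan2(*(b-a)[1::-1])))
m,a=shot("top","t5");
cv2.imwrite("pics/c10.png",cv2.resize(a[140:260,240:385],None,fx=5,fy=5,interpolation=cv2.INTER_CUBIC))
E
```

```text
[0.6566 0.1674 0.054 ]
[0.6458 0.0728 0.054 ]
[0.5905 0.1735 0.054 ]
[0.5808 0.0817 0.054 ]
[0.6184294  0.12385794 0.054     ]
0.09524146543483838 -96.49719980996375
0.09235094125257294 -96.00849033030255
0.06643853206100149 174.7481579525614
0.06565114540774138 172.23731054094216
[array([0.68380164, 0.19589399, 0.088     ]), array([0.59751042, 0.20767326, 0.088     ])] 172.2268237054618
guard-block along y [np.float64(0.07896207478004136), np.float64(0.0809150526589255)]
[0.60434232 0.00306594 0.069     ] 173.3729401676284
```

View pics/t5.png

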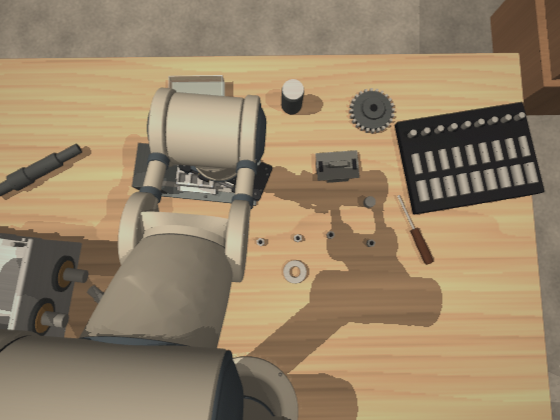

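```bash
python3 - <<'E'
from h import *
go([.41,-.10,.21],opening_axis=(-.707,.707))
E
```

```text
shift [-107.5  171.6   -1.1] yaw -67.7 q6 1.8748402226510028
```

Request:
carry_out --plan '[{"hand":0.6,"x":-0.02,"y":0.03,"z":0,"yaw":-10},{"hand":0.6,"x":-0.04,"y":0.06,"z":0,"yaw":-20},{"hand":0.6,"x":-0.06,"y":0.09,"z":0,"yaw":-30},{"hand":0.6,"x":-0.08,"y":0.12,"z":0,"yaw":-40},{"hand":0.6,"x":-0.1,"y":0.15,"z":0,"yaw":-50},{"hand":0.6,"x":-0.107,"y":0.17,"z":0,"yaw":-60},{"hand":0.6,"x":-0.107,"y":0.172,"z":0,"yaw":-67},{"hand":0.6,"x":-0.107,"y":0.172,"z":0,"yaw":-67}]'

```text
time: 10.42
tcp_pos: [0.4101, -0.1011, 0.208]
tcp_rot: [[0.718, 0.696, 0.0], [0.696, -0.718, 0.019], [0.013, -0.013, -1.0]]
wrist_force: [0.4, 0.9, -0.7]
finger_gap: 0.055
```

```bash
python3 - <<'E'
from h import *
m,a=shot("wrist","w7"); st()
E
```

```text
t 10.47 tcp [ 0.4103 -0.1008  0.2081] xdir [0.719 0.695 0.014] F [-0.7  1.5 -0.1] T [-0.05 -0.02 -0.04] gap 0.0547
```

View pics/w7.png

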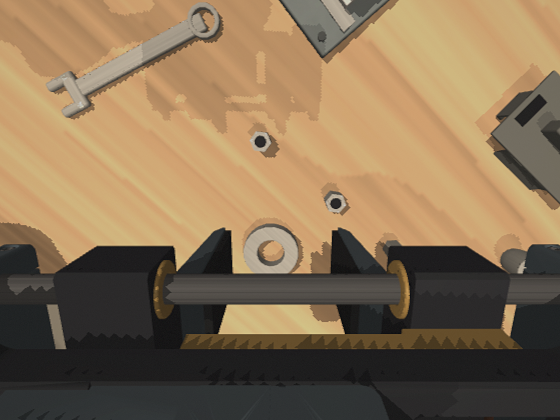

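```bash
python3 - <<'E'
from h import *
a=cv2.imread("pics/w7.png")
l=cv2.resize(a[120:168,236:284],None,fx=8,fy=8,interpolation=cv2.INTER_CUBIC)
r=cv2.resize(a[180:228,312:360],None,fx=8,fy=8,interpolation=cv2.INTER_CUBIC)
cv2.imwrite("pics/c11.png",np.hstack([l,r]))
E
```

```text
(no output)
```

View pics/c11.png

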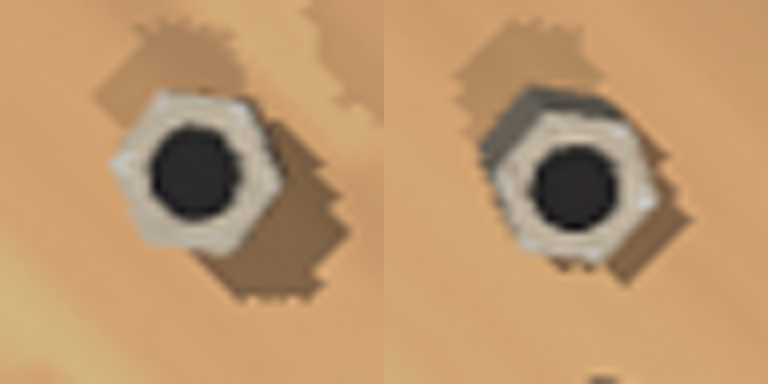

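```bash
cat >> h.py <<'E'
def hexfit(m,pts,z=.02):
    P=np.array([p2w(m,q,z)[:2] for q in pts]);c=P.mean(0);d=P-c
    ang=np.degrees(np.angle(np.mean(np.exp(6j*np.arctan2(d[:,1],d[:,0])))))/6
    return c,ang,np.linalg.norm(d,axis=1)
def grip(c,cornerang,z,prefer=None):
    # flats normals at cornerang+30+60k ; list options
    s=env.read_state();R=s["tcp_rot"]
    d=R.T@(np.array([*c,z])-s["tcp_pos"])
    a0=np.degrees(np.arctan2(R[1,1],R[0,1]))
    # tool y world angle a0; yaw + reduces world angle
    ys=sorted([((a0-(cornerang+30+60*k))+90)%180-90 for k in range(3)],key=abs)
    print("c",np.round(c,4),"shift",np.round(d*1000,1),"yaws",np.round(ys,1),"psi",round(np.degrees(np.arctan2(R[1,0],R[0,0])),1),"q6",round(np.degrees(s["q"][5]),1))
E
python3 - <<'E'
from h import *
m=loadm("w7")
L=[(236+(x-3.5)/8,120+(y-3.5)/8) for x,y in [(112,163),(163,95),(243,100),(282,182),(232,252),(147,243)]]
Rr=[(312+(x-384-3.5)/8,180+(y-3.5)/8) for x,y in [(545,113),(628,125),(656,198),(600,262),(525,245),(495,180)]]
for p in (L,Rr):
    c,a,r=hexfit(m,p);print(c,a,r.round(4)); grip(c,a,.031)
E
```

```text
[ 0.43478849 -0.0428276 ] 8.16245145430097 [0.0107 0.0104 0.0107 0.0108 0.0107 0.0108]
c [ 0.4348 -0.0428] shift [ 55.5 -22.4 178.2] yaws [-24.2  35.8 -84.2] psi 44.0 q6 22.7
[ 0.44361758 -0.14322438] 6.407867794176199 [0.0108 0.0107 0.0108 0.0107 0.01   0.0105]
c [ 0.4436 -0.1432] shift [ -7.9  56.  176.3] yaws [-22.4  37.6 -82.4] psi 44.0 q6 22.7
```

Request:
carry_out --plan '[{"hand":0.45,"x":0.028,"y":-0.011,"z":0.04,"yaw":-10},{"hand":0.45,"x":0.0555,"y":-0.0224,"z":0.09,"yaw":-20},{"hand":0.45,"x":0.0555,"y":-0.0224,"z":0.14,"yaw":-24.2},{"hand":0.45,"x":0.0555,"y":-0.0224,"z":0.165,"yaw":-24.2},{"hand":0.45,"x":0.0555,"y":-0.0224,"z":0.177,"yaw":-24.2},{"hand":0.45,"x":0.0555,"y":-0.0224,"z":0.178,"yaw":-24.2},{"hand":0.1,"x":0.0555,"y":-0.0224,"z":0.178,"yaw":-24.2},{"hand":0,"x":0.0555,"y":-0.0224,"z":0.178,"yaw":-24.2},{"hand":0,"x":0.0555,"y":-0.0224,"z":0.178,"yaw":-24.2},{"hand":0,"x":0.0555,"y":-0.0224,"z":0.178,"yaw":-24.2},{"hand":0,"x":0.0555,"y":-0.0224,"z":0.14,"yaw":-24.2},{"hand":0,"x":0.0555,"y":-0.0224,"z":0.09,"yaw":-24.2}]' --squeeze 40

```text
time: 11.98
tcp_pos: [0.434, -0.0444, 0.1199]
tcp_rot: [[0.371, 0.928, -0.001], [0.928, -0.371, 0.019], [0.017, -0.008, -1.0]]
wrist_force: [0.7, -0.6, 0.1]
finger_gap: 0.0184
```

```bash
cat >> h.py <<'E'
C=np.array([.6183,.1243]);A=np.radians(-6.5);X=np.array([np.cos(A),np.sin(A)]);Y=np.array([-X[1],X[0]])
def pocket(i,j): return C+i*.016*X+j*.032*Y
E
python3 - <<'E'
from h import *
st(); print(env.read_state()["q"])
p=pocket(1,1);print(p); go([*p,.11]); go([*p,.078])
E
```

```text
t 11.97 tcp [ 0.434  -0.0444  0.1199] xdir [0.371 0.928 0.017] F [ 0.7 -0.6  0.1] T [ 0.01 -0.13  0.  ] gap 0.0184
[-0.25299464  0.41372242  1.9284967   0.0255388   0.80559357  0.1098355 ]
[0.63781965 0.15428305]
shift [259.9 115.5  13.5] yaw None q6 0.1098354967345166
shift [259.4 115.8  45.5] yaw None q6 0.1098354967345166
```

Request:
carry_out --plan '[{"hand":0,"x":0.045,"y":0.02,"z":0,"yaw":0},{"hand":0,"x":0.09,"y":0.04,"z":0,"yaw":0},{"hand":0,"x":0.135,"y":0.06,"z":0,"yaw":0},{"hand":0,"x":0.18,"y":0.08,"z":0,"yaw":0},{"hand":0,"x":0.225,"y":0.1,"z":0,"yaw":0},{"hand":0,"x":0.26,"y":0.1155,"z":0.01,"yaw":0},{"hand":0,"x":0.26,"y":0.1155,"z":0.02,"yaw":0},{"hand":0,"x":0.26,"y":0.1155,"z":0.02,"yaw":0}]'

```text
time: 12.98
tcp_pos: [0.6367, 0.1542, 0.1027]
tcp_rot: [[0.371, 0.928, -0.004], [0.928, -0.371, 0.019], [0.016, -0.01, -1.0]]
wrist_force: [-0.7, -1.2, -0.5]
finger_gap: 0.0182
```

```bash
python3 - <<'E'
from h import *
st()
m,a=shot("wrist","w8")
go([*pocket(1,1),.078])
E
```

```text
t 12.97 tcp [0.6367 0.1542 0.1027] xdir [0.371 0.928 0.016] F [-0.7 -1.2 -0.5] T [-0.04 -0.09  0.02] gap 0.0182
shift [ 0.3  1.  25.3] yaw None q6 0.506591031386975
```

View pics/w8.png

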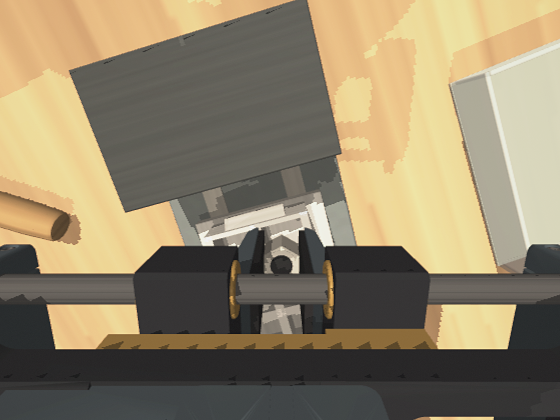

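Request:
carry_out --plan '[{"hand":0,"x":0.0003,"y":0.001,"z":0.008,"yaw":0},{"hand":0,"x":0.0003,"y":0.001,"z":0.016,"yaw":0},{"hand":0,"x":0.0003,"y":0.001,"z":0.022,"yaw":0},{"hand":0,"x":0.0003,"y":0.001,"z":0.0245,"yaw":0}]'

```text
time: 13.52
tcp_pos: [0.6376, 0.1542, 0.0783]
tcp_rot: [[0.372, 0.928, -0.003], [0.928, -0.372, 0.019], [0.016, -0.01, -1.0]]
wrist_force: [-0.4, 0.2, 0.0]
finger_gap: 0.0181
```

Request:
carry_out --plan '[{"hand":0.4,"x":0.0003,"y":0.001,"z":0,"yaw":0},{"hand":0.4,"x":0.0003,"y":0.001,"z":0,"yaw":0},{"hand":0.4,"x":0,"y":0.001,"z":-0.05,"yaw":0},{"hand":0.4,"x":-0.05,"y":0,"z":-0.1,"yaw":0},{"hand":0.4,"x":-0.1,"y":0.0,"z":-0.13,"yaw":0},{"hand":0.4,"x":-0.1,"y":0,"z":-0.13,"yaw":0}]'

```text
time: 14.28
tcp_pos: [0.6011, 0.0563, 0.2096]
tcp_rot: [[0.374, 0.927, 0.001], [0.927, -0.374, 0.018], [0.017, -0.006, -1.0]]
wrist_force: [0.6, 0.2, 0.0]
finger_gap: 0.0364
```

```bash
python3 - <<'E'
from h import *
st()
m,a=shot("wrist","w9")
cv2.imwrite("pics/c12.png",cv2.resize(a[100:280,160:420],None,fx=3,fy=3,interpolation=cv2.INTER_CUBIC))
go([.44,-.20,.21])
E
```

```text
t 14.28 tcp [0.6011 0.0563 0.2096] xdir [0.374 0.927 0.017] F [0.6 0.2 0. ] T [ 0.01 -0.05 -0.  ] gap 0.0364
shift [-298.9  -53.2   -6.3] yaw None q6 0.3621630988694086
```

View pics/c12.png

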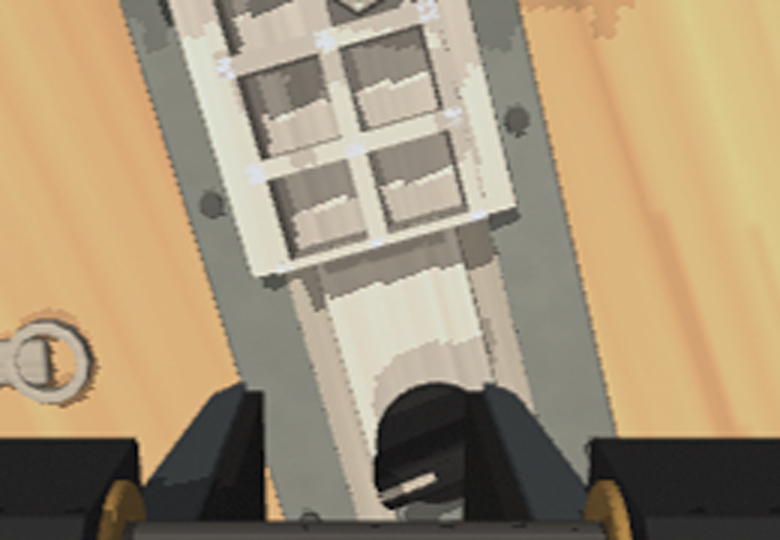

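Request:
carry_out --plan '[{"hand":0.45,"x":-0.05,"y":-0.005,"z":0,"yaw":0},{"hand":0.45,"x":-0.1,"y":-0.01,"z":0,"yaw":0},{"hand":0.45,"x":-0.15,"y":-0.015,"z":0,"yaw":0},{"hand":0.45,"x":-0.2,"y":-0.02,"z":0,"yaw":0},{"hand":0.45,"x":-0.25,"y":-0.03,"z":0,"yaw":0},{"hand":0.45,"x":-0.3,"y":-0.035,"z":0,"yaw":0},{"hand":0.45,"x":-0.35,"y":-0.04,"z":0,"yaw":0},{"hand":0.45,"x":-0.37,"y":-0.045,"z":0,"yaw":0},{"hand":0.45,"x":-0.37,"y":-0.045,"z":0,"yaw":0}]'

```text
time: 15.45
tcp_pos: [0.4209, -0.2692, 0.2016]
tcp_rot: [[0.375, 0.927, -0.001], [0.927, -0.375, 0.02], [0.018, -0.009, -1.0]]
wrist_force: [0.2, 0.3, 0.0]
finger_gap: 0.0411
```

```bash
python3 - <<'E'
from h import *
st()
m,a=shot("wrist","w10")
E
```

```text
t 15.45 tcp [ 0.4209 -0.2692  0.2016] xdir [0.375 0.927 0.018] F [0.2 0.3 0. ] T [ 0.02 -0.03 -0.05] gap 0.0411
```

View pics/w10.png

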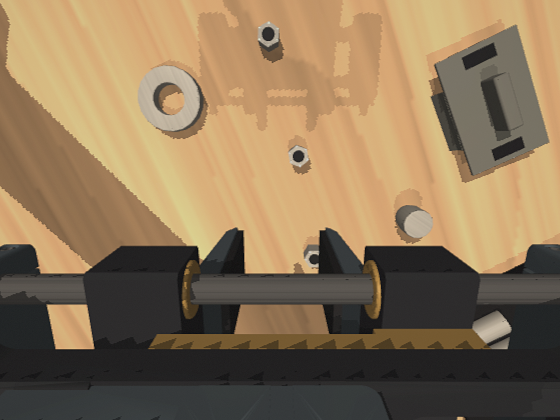

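```bash
python3 - <<'E'
from h import *
a=cv2.imread("pics/w10.png")
l=cv2.resize(a[10:58,244:292],None,fx=8,fy=8,interpolation=cv2.INTER_CUBIC)
r=cv2.resize(a[132:180,275:323],None,fx=8,fy=8,interpolation=cv2.INTER_CUBIC)
cv2.imwrite("pics/c13.png",np.hstack([l,r]))
cv2.imwrite("pics/c14.png",cv2.resize(a[20:190,420:560],None,fx=3.5,fy=3.5,interpolation=cv2.INTER_CUBIC))
E
```

```text
(no output)
```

View pics/c13.png

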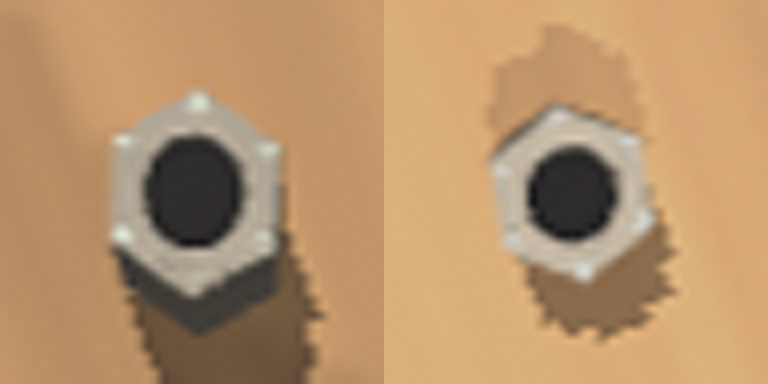

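View pics/c14.png

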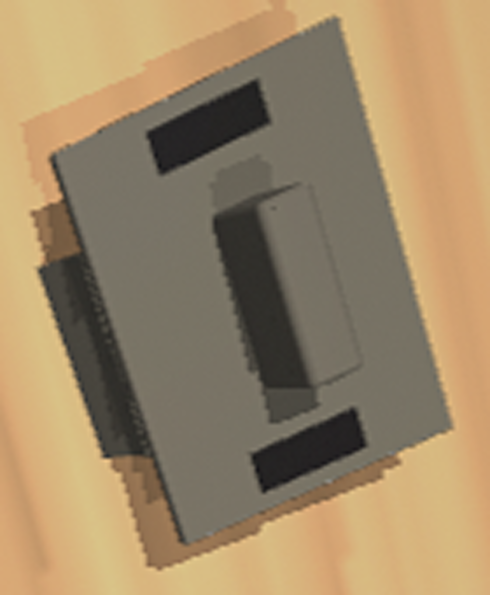

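```bash
python3 - <<'E'
from h import *
m=loadm("w10")
L=[(244+(x-3.5)/8,10+(y-3.5)/8) for x,y in [(198,92),(278,148),(278,243),(195,296),(115,236),(115,140)]]
Rr=[(275+(x-384-3.5)/8,132+(y-3.5)/8) for x,y in [(557,107),(637,140),(652,218),(585,277),(510,242),(492,160)]]
for p in (L,Rr):
    c,a,r=hexfit(m,p);print(c,a,r.round(4)); grip(c,a,.031)
E
```

```text
[ 0.46600424 -0.11874312] 6.106103791706691 [0.0105 0.0105 0.0108 0.0109 0.0105 0.0108]
c [ 0.466  -0.1187] shift [152.5 -13.2 173.6] yaws [  1.9 -58.1  61.9] psi 68.0 q6 -18.3
[ 0.4512994  -0.23215695] 17.73957125286405 [0.0105 0.0101 0.0106 0.0108 0.01   0.0107]
c [ 0.4513 -0.2322] shift [ 41.8  15.6 171.4] yaws [ -9.7  50.3 -69.7] psi 68.0 q6 -18.3
```

Request:
carry_out --plan '[{"hand":0.45,"x":0.02,"y":0.008,"z":0.05,"yaw":-9.7},{"hand":0.45,"x":0.0418,"y":0.0156,"z":0.1,"yaw":-9.7},{"hand":0.45,"x":0.0418,"y":0.0156,"z":0.14,"yaw":-9.7},{"hand":0.45,"x":0.0418,"y":0.0156,"z":0.162,"yaw":-9.7},{"hand":0.45,"x":0.0418,"y":0.0156,"z":0.171,"yaw":-9.7},{"hand":0.45,"x":0.0418,"y":0.0156,"z":0.1715,"yaw":-9.7},{"hand":0.1,"x":0.0418,"y":0.0156,"z":0.1715,"yaw":-9.7},{"hand":0,"x":0.0418,"y":0.0156,"z":0.1715,"yaw":-9.7},{"hand":0,"x":0.0418,"y":0.0156,"z":0.1715,"yaw":-9.7},{"hand":0,"x":0.0418,"y":0.0156,"z":0.1715,"yaw":-9.7},{"hand":0,"x":0.0418,"y":0.0156,"z":0.13,"yaw":-9.7},{"hand":0,"x":0.0418,"y":0.0156,"z":0.08,"yaw":-9.7}]'

```text
time: 17.0
tcp_pos: [0.4508, -0.2337, 0.1231]
tcp_rot: [[0.213, 0.977, -0.003], [0.977, -0.213, 0.021], [0.02, -0.007, -1.0]]
wrist_force: [0.8, -0.6, -0.3]
finger_gap: 0.0182
```

```bash
python3 - <<'E'
from h import *
st()
go([*pocket(-1,1),.105])
E
```

```text
t 17.0 tcp [ 0.4508 -0.2337  0.1231] xdir [0.213 0.977 0.02 ] F [ 0.8 -0.6 -0.3] T [-0.04 -0.15 -0.03] gap 0.0182
shift [415.3  68.4  25.8] yaw None q6 -0.4034815137262547
```

Request:
carry_out --plan '[{"hand":0,"x":0.05,"y":0.008,"z":0,"yaw":0},{"hand":0,"x":0.1,"y":0.016,"z":0,"yaw":0},{"hand":0,"x":0.15,"y":0.025,"z":0,"yaw":0},{"hand":0,"x":0.2,"y":0.033,"z":0,"yaw":0},{"hand":0,"x":0.25,"y":0.041,"z":0,"yaw":0},{"hand":0,"x":0.3,"y":0.05,"z":0,"yaw":0},{"hand":0,"x":0.35,"y":0.058,"z":0,"yaw":0},{"hand":0,"x":0.39,"y":0.065,"z":0.01,"yaw":0},{"hand":0,"x":0.4153,"y":0.0684,"z":0.024,"yaw":0},{"hand":0,"x":0.4153,"y":0.0684,"z":0.024,"yaw":0},{"hand":0,"x":0.4153,"y":0.0684,"z":0.024,"yaw":0}]'

```text
time: 18.38
tcp_pos: [0.6056, 0.157, 0.1066]
tcp_rot: [[0.213, 0.977, -0.004], [0.977, -0.213, 0.02], [0.019, -0.008, -1.0]]
wrist_force: [0.3, -0.9, 0.4]
finger_gap: 0.0184
```

```bash
python3 - <<'E'
from h import *
st()
go([*pocket(-1,1),.078])
E
```

```text
t 18.38 tcp [0.6056 0.157  0.1066] xdir [0.213 0.977 0.019] F [ 0.3 -0.9  0.4] T [-0.05 -0.09  0.01] gap 0.0184
shift [ 0.4  0.4 28.6] yaw None q6 0.34986501700956035
```

Request:
carry_out --plan '[{"hand":0,"x":0.0004,"y":0.0004,"z":0.01,"yaw":0},{"hand":0,"x":0.0004,"y":0.0004,"z":0.02,"yaw":0},{"hand":0,"x":0.0004,"y":0.0004,"z":0.026,"yaw":0},{"hand":0,"x":0.0004,"y":0.0004,"z":0.028,"yaw":0}]'

```text
time: 18.88
tcp_pos: [0.6057, 0.1577, 0.078]
tcp_rot: [[0.214, 0.977, -0.004], [0.977, -0.214, 0.02], [0.019, -0.009, -1.0]]
wrist_force: [0.5, -0.6, -0.5]
finger_gap: 0.0182
```

Request:
carry_out --plan '[{"hand":0.4,"x":0,"y":0,"z":0,"yaw":0},{"hand":0.4,"x":0,"y":0,"z":0,"yaw":0},{"hand":0.4,"x":0,"y":0,"z":-0.05,"yaw":0},{"hand":0.45,"x":-0.05,"y":-0.01,"z":-0.1,"yaw":0},{"hand":0.45,"x":-0.1,"y":-0.02,"z":-0.12,"yaw":0},{"hand":0.45,"x":-0.15,"y":-0.03,"z":-0.12,"yaw":0},{"hand":0.45,"x":-0.2,"y":-0.04,"z":-0.12,"yaw":0},{"hand":0.45,"x":-0.25,"y":-0.05,"z":-0.12,"yaw":0},{"hand":0.45,"x":-0.3,"y":-0.06,"z":-0.12,"yaw":0},{"hand":0.45,"x":-0.35,"y":-0.07,"z":-0.12,"yaw":0},{"hand":0.45,"x":-0.373,"y":-0.078,"z":-0.12,"yaw":0},{"hand":0.45,"x":-0.373,"y":-0.078,"z":-0.12,"yaw":0}]'

```text
time: 20.38
tcp_pos: [0.4497, -0.1937, 0.1919]
tcp_rot: [[0.216, 0.976, -0.004], [0.976, -0.216, 0.02], [0.019, -0.008, -1.0]]
wrist_force: [-0.4, 0.6, -0.7]
finger_gap: 0.0415
```

```bash
python3 - <<'E'
from h import *
st()
m,a=shot("wrist","w11")
E
```

```text
t 20.38 tcp [ 0.4497 -0.1937  0.1919] xdir [0.216 0.976 0.019] F [-0.4  0.6 -0.7] T [-0.04 -0.07 -0.  ] gap 0.0415
```

View pics/w11.png

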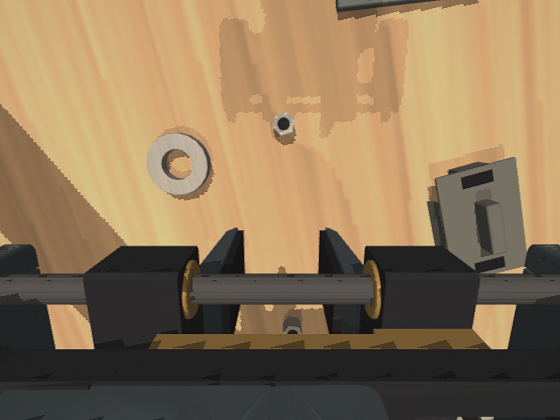

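```bash
python3 - <<'E'
from h import *
a=cv2.imread("pics/w11.png")
cv2.imwrite("pics/c15.png",cv2.resize(a[100:148,260:308],None,fx=10,fy=10,interpolation=cv2.INTER_CUBIC))
E
```

```text
(no output)
```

View pics/c15.png

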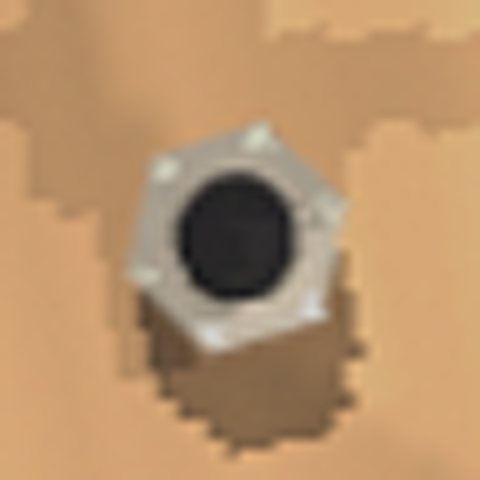

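```bash
python3 - <<'E'
from h import *
m=loadm("w11")
L=[(260+(x-4.5)/10,100+(y-4.5)/10) for x,y in [(265,123),(347,208),(325,317),(213,353),(128,275),(150,160)]]
c,a,r=hexfit(m,L);print(c,a,r.round(4)); grip(c,a,.031)
E
```

```text
[ 0.46590798 -0.11878398] 5.036086674580377 [0.0109 0.0107 0.0109 0.0107 0.0109 0.011 ]
c [ 0.4659 -0.1188] shift [ 72.6   0.7 162.3] yaws [ 12.5 -47.5  72.5] psi 77.6 q6 -18.8
```

Request:
carry_out --plan '[{"hand":0.45,"x":0.036,"y":0,"z":0.04,"yaw":6},{"hand":0.45,"x":0.0726,"y":0.0007,"z":0.08,"yaw":12.5},{"hand":0.45,"x":0.0726,"y":0.0007,"z":0.13,"yaw":12.5},{"hand":0.45,"x":0.0726,"y":0.0007,"z":0.152,"yaw":12.5},{"hand":0.45,"x":0.0726,"y":0.0007,"z":0.162,"yaw":12.5},{"hand":0.45,"x":0.0726,"y":0.0007,"z":0.1625,"yaw":12.5},{"hand":0.1,"x":0.0726,"y":0.0007,"z":0.1625,"yaw":12.5},{"hand":0,"x":0.0726,"y":0.0007,"z":0.1625,"yaw":12.5},{"hand":0,"x":0.0726,"y":0.0007,"z":0.1625,"yaw":12.5},{"hand":0,"x":0.0726,"y":0.0007,"z":0.1625,"yaw":12.5},{"hand":0,"x":0.0726,"y":0.0007,"z":0.12,"yaw":12.5},{"hand":0,"x":0.0726,"y":0.0007,"z":0.075,"yaw":12.5}]'

```text
time: 21.92
tcp_pos: [0.4658, -0.1205, 0.1192]
tcp_rot: [[0.422, 0.907, -0.005], [0.907, -0.421, 0.021], [0.017, -0.013, -1.0]]
wrist_force: [-0.3, -0.7, -0.9]
finger_gap: 0.0182
```

```bash
python3 - <<'E'
from h import *
st()
go([*pocket(1,0),.105])
E
```

```text
t 21.93 tcp [ 0.4658 -0.1205  0.1192] xdir [0.422 0.907 0.017] F [-0.3 -0.7 -0.9] T [-0.06 -0.09  0.03] gap 0.0182
shift [291.   50.5  18.4] yaw None q6 0.0315002410253948
```

Request:
carry_out --plan '[{"hand":0,"x":0.05,"y":0.009,"z":0,"yaw":0},{"hand":0,"x":0.1,"y":0.018,"z":0,"yaw":0},{"hand":0,"x":0.15,"y":0.026,"z":0,"yaw":0},{"hand":0,"x":0.2,"y":0.035,"z":0,"yaw":0},{"hand":0,"x":0.25,"y":0.044,"z":0,"yaw":0},{"hand":0,"x":0.291,"y":0.0505,"z":0.01,"yaw":0},{"hand":0,"x":0.291,"y":0.0505,"z":0.016,"yaw":0},{"hand":0,"x":0.291,"y":0.0505,"z":0.016,"yaw":0}]'

```text
time: 22.92
tcp_pos: [0.6334, 0.1221, 0.1069]
tcp_rot: [[0.421, 0.907, -0.006], [0.907, -0.421, 0.02], [0.016, -0.014, -1.0]]
wrist_force: [0.3, 0.6, -0.8]
finger_gap: 0.018
```

```bash
python3 - <<'E'
from h import *
st()
go([*pocket(1,0),.078])
E
```

```text
t 22.93 tcp [0.6334 0.1221 0.1069] xdir [0.421 0.907 0.016] F [ 0.3  0.6 -0.8] T [-0.02 -0.05 -0.01] gap 0.018
shift [ 0.3  0.9 28.9] yaw None q6 0.5106044161814748
```

Request:
carry_out --plan '[{"hand":0,"x":0.0003,"y":0.0009,"z":0.01,"yaw":0},{"hand":0,"x":0.0003,"y":0.0009,"z":0.02,"yaw":0},{"hand":0,"x":0.0003,"y":0.0009,"z":0.026,"yaw":0},{"hand":0,"x":0.0003,"y":0.0009,"z":0.028,"yaw":0}]'

```text
time: 23.42
tcp_pos: [0.6339, 0.1223, 0.0783]
tcp_rot: [[0.422, 0.907, -0.007], [0.907, -0.421, 0.02], [0.015, -0.015, -1.0]]
wrist_force: [-0.1, 0.8, -0.7]
finger_gap: 0.0185
```

Request:
carry_out --plan '[{"hand":0.4,"x":0,"y":0,"z":0,"yaw":0},{"hand":0.4,"x":0,"y":0,"z":0,"yaw":0},{"hand":0.4,"x":0,"y":0,"z":-0.05,"yaw":0},{"hand":0.45,"x":-0.05,"y":0,"z":-0.1,"yaw":0},{"hand":0.45,"x":-0.11,"y":0,"z":-0.12,"yaw":0},{"hand":0.45,"x":-0.17,"y":0,"z":-0.12,"yaw":0},{"hand":0.45,"x":-0.23,"y":0,"z":-0.12,"yaw":0},{"hand":0.45,"x":-0.29,"y":0,"z":-0.12,"yaw":0},{"hand":0.45,"x":-0.35,"y":0,"z":-0.12,"yaw":0},{"hand":0.45,"x":-0.41,"y":0,"z":-0.12,"yaw":0},{"hand":0.45,"x":-0.47,"y":0,"z":-0.12,"yaw":0},{"hand":0.45,"x":-0.53,"y":0.005,"z":-0.12,"yaw":0}]'

```text
time: 24.92
tcp_pos: [0.4148, -0.3644, 0.1906]
tcp_rot: [[0.422, 0.907, -0.007], [0.907, -0.422, 0.02], [0.015, -0.014, -1.0]]
wrist_force: [1.2, 0.1, 0.3]
finger_gap: 0.0413
```

Request:
carry_out --plan '[{"hand":0.45,"x":-0.045,"y":0.005,"z":0,"yaw":0},{"hand":0.45,"x":-0.045,"y":0.005,"z":0,"yaw":0}]'

```text
time: 25.18
tcp_pos: [0.3992, -0.4103, 0.19]
tcp_rot: [[0.425, 0.905, -0.006], [0.905, -0.425, 0.018], [0.014, -0.013, -1.0]]
wrist_force: [-0.2, 0.9, 0.0]
finger_gap: 0.0409
```

```bash
python3 - <<'E'
from h import *
st()
m,a=shot("wrist","w12")
E
```

```text
t 25.18 tcp [ 0.3992 -0.4103  0.19  ] xdir [0.425 0.905 0.014] F [-0.2  0.9  0. ] T [-0.   -0.08 -0.  ] gap 0.0409
```

View pics/w12.png

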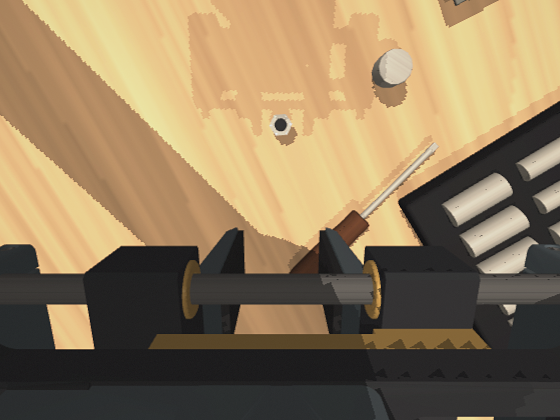

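```bash
python3 - <<'E'
from h import *
a=cv2.imread("pics/w12.png")
cv2.imwrite("pics/c16.png",cv2.resize(a[100:148,256:304],None,fx=10,fy=10,interpolation=cv2.INTER_CUBIC))
E
```

```text
(no output)
```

View pics/c16.png

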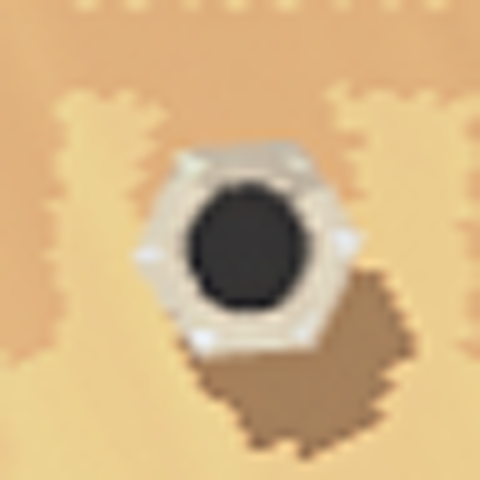

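```bash
python3 - <<'E'
from h import *
m=loadm("w12")
L=[(256+(x-4.5)/10,100+(y-4.5)/10) for x,y in [(182,148),(297,143),(360,238),(312,350),(202,355),(135,256)]]
c,a,r=hexfit(m,L);print(c,a,r.round(4)); grip(c,a,.031)
E
```

```text
[ 0.42724914 -0.34097489] -20.745010536616714 [0.011  0.0106 0.0106 0.0111 0.0107 0.0107]
c [ 0.4272 -0.341 ] shift [ 70.4  -1.4 160.1] yaws [ 25.7 -34.3  85.7] psi 64.9 q6 -26.9
```

Request:
carry_out --plan '[{"hand":0.45,"x":0.036,"y":-0.001,"z":0.03,"yaw":10},{"hand":0.45,"x":0.0704,"y":-0.0014,"z":0.07,"yaw":20},{"hand":0.45,"x":0.0704,"y":-0.0014,"z":0.12,"yaw":25.7},{"hand":0.45,"x":0.0704,"y":-0.0014,"z":0.148,"yaw":25.7},{"hand":0.45,"x":0.0704,"y":-0.0014,"z":0.16,"yaw":25.7},{"hand":0.45,"x":0.0704,"y":-0.0014,"z":0.16,"yaw":25.7},{"hand":0.1,"x":0.0704,"y":-0.0014,"z":0.16,"yaw":25.7},{"hand":0,"x":0.0704,"y":-0.0014,"z":0.16,"yaw":25.7},{"hand":0,"x":0.0704,"y":-0.0014,"z":0.16,"yaw":25.7},{"hand":0,"x":0.0704,"y":-0.0014,"z":0.16,"yaw":25.7},{"hand":0,"x":0.0704,"y":-0.0014,"z":0.12,"yaw":25.7},{"hand":0,"x":0.0704,"y":-0.0014,"z":0.07,"yaw":25.7}]'

```text
time: 26.72
tcp_pos: [0.4273, -0.3423, 0.1217]
tcp_rot: [[0.775, 0.632, -0.008], [0.632, -0.775, 0.021], [0.007, -0.021, -1.0]]
wrist_force: [0.0, -0.8, -0.9]
finger_gap: 0.018
```

```bash
python3 - <<'E'
from h import *
st()
go([*pocket(-1,0),.105])
E
```

```text
t 26.73 tcp [ 0.4273 -0.3423  0.1217] xdir [0.775 0.632 0.007] F [ 0.  -0.8 -0.9] T [-0.09 -0.02  0.01] gap 0.018
shift [ 431.7 -251.8   25.1] yaw None q6 0.09005402621585562
```

Request:
carry_out --plan '[{"hand":0,"x":0.043,"y":-0.025,"z":0,"yaw":0},{"hand":0,"x":0.086,"y":-0.05,"z":0,"yaw":0},{"hand":0,"x":0.13,"y":-0.075,"z":0,"yaw":0},{"hand":0,"x":0.173,"y":-0.1,"z":0,"yaw":0},{"hand":0,"x":0.216,"y":-0.126,"z":0,"yaw":0},{"hand":0,"x":0.26,"y":-0.151,"z":0,"yaw":0},{"hand":0,"x":0.303,"y":-0.176,"z":0,"yaw":0},{"hand":0,"x":0.346,"y":-0.201,"z":0,"yaw":0},{"hand":0,"x":0.389,"y":-0.227,"z":0.005,"yaw":0},{"hand":0,"x":0.4317,"y":-0.2518,"z":0.02,"yaw":0},{"hand":0,"x":0.4317,"y":-0.2518,"z":0.023,"yaw":0},{"hand":0,"x":0.4317,"y":-0.2518,"z":0.023,"yaw":0}]'

```text
time: 28.22
tcp_pos: [0.602, 0.1258, 0.1069]
tcp_rot: [[0.775, 0.632, -0.008], [0.632, -0.774, 0.02], [0.006, -0.021, -1.0]]
wrist_force: [0.7, 0.0, -0.2]
finger_gap: 0.018
```

```bash
python3 - <<'E'
from h import *
st()
go([*pocket(-1,0),.078])
E
```

```text
t 28.23 tcp [0.602  0.1258 0.1069] xdir [0.775 0.632 0.006] F [ 0.7  0.  -0.2] T [-0.09 -0.01  0.04] gap 0.018
shift [ 0.3  0.6 28.9] yaw None q6 0.9703510650508391
```

Request:
carry_out --plan '[{"hand":0,"x":0.0003,"y":0.0006,"z":0.01,"yaw":0},{"hand":0,"x":0.0003,"y":0.0006,"z":0.02,"yaw":0},{"hand":0,"x":0.0003,"y":0.0006,"z":0.026,"yaw":0},{"hand":0,"x":0.0003,"y":0.0006,"z":0.028,"yaw":0},{"hand":0,"x":0.0003,"y":0.0006,"z":0.028,"yaw":0},{"hand":0.4,"x":0.0003,"y":0.0006,"z":0.028,"yaw":0},{"hand":0.4,"x":0.0003,"y":0.0006,"z":0.028,"yaw":0},{"hand":0.4,"x":0,"y":0,"z":-0.04,"yaw":0},{"hand":0.4,"x":-0.04,"y":0.04,"z":-0.09,"yaw":0},{"hand":0.4,"x":-0.08,"y":0.08,"z":-0.1,"yaw":0},{"hand":0.4,"x":-0.08,"y":0.08,"z":-0.1,"yaw":0}]'

```text
time: 29.6
tcp_pos: [0.5919, 0.0081, 0.2066]
tcp_rot: [[0.776, 0.63, -0.006], [0.63, -0.776, 0.02], [0.008, -0.019, -1.0]]
wrist_force: [-0.1, 0.2, 0.1]
finger_gap: 0.0363
```

```bash
python3 - <<'E'
from h import *
st()
m,a=shot("wrist","w13")
shot("scene","s13")
E
```

```text
t 29.6 tcp [0.5919 0.0081 0.2066] xdir [0.776 0.63  0.008] F [-0.1  0.2  0.1] T [ 0.04 -0.01 -0.04] gap 0.0363
```

View pics/w13.png

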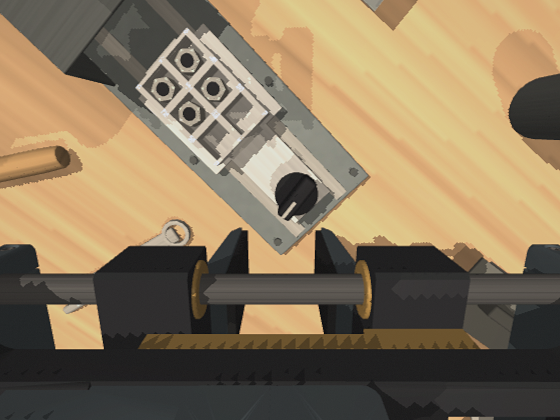

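View pics/s13.png

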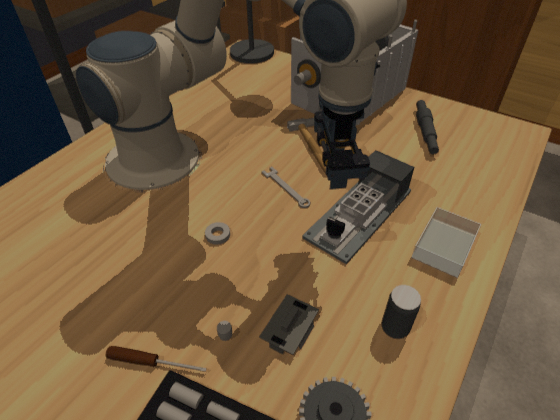

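```bash
python3 - <<'E'
from h import *
a=cv2.imread("pics/w13.png")
cv2.imwrite("pics/c17.png",cv2.resize(a[20:180,125:295],None,fx=4.5,fy=3.7,interpolation=cv2.INTER_CUBIC))
E
```

```text
(no output)
```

View pics/c17.png

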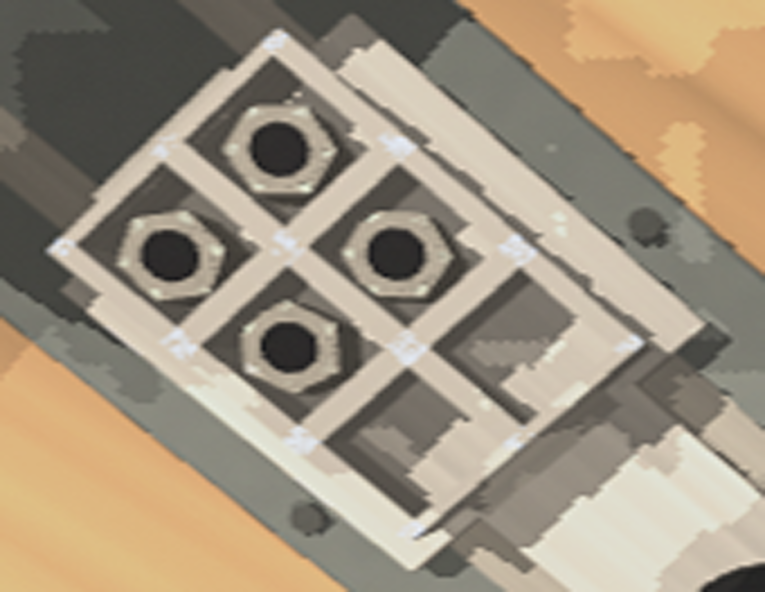

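```bash
python3 - <<'E'
from h import *
m=loadm("w13")
g=lambda x,y:(125+(x-1.75)/4.5,20+(y-1.35)/3.7)
P=[p2w(m,g(*q),.054) for q in [(278,30),(645,342),(48,247),(414,537)]]
for q in P:print(q.round(4))
c=sum(P)/4;print(c)
for u,v in [(0,1),(2,3),(0,2),(1,3)]:
    e=P[v]-P[u];print(np.linalg.norm(e),np.degrees(np.arctan2(e[1],e[0])))
a=p2w(m,g(285,243),.054);b=p2w(m,g(406,347),.054);print((a+b)/2,np.linalg.norm(a-b),np.degrees(np.arctan2(*(a-b)[1::-1])))
go([.62,-.33,.2],opening_axis=(1,-.05))
go([.62,-.33,.2],opening_axis=(.05,1))
E
```

```text
[0.6568 0.1678 0.054 ]
[0.6469 0.0728 0.054 ]
[0.5907 0.1762 0.054 ]
[0.5809 0.0805 0.054 ]
[0.61883902 0.12431523 0.054     ]
0.09558697250923617 -95.91440842896583
0.09613426185573082 -95.89411300944475
0.06657824615599543 172.82115181941057
0.06653436839796249 173.2916858759573
[0.61845697 0.12467339 0.054     ] 0.032380062869591573 82.66088846132499
shift [-192.7  281.9   -2. ] yaw -48.0 q6 0.7855122761384767
shift [-192.7  281.9   -2. ] yaw 42.0 q6 0.7855122761384767
```

```bash
python3 - <<'E'
from h import *
go([.645,-.32,.2],opening_axis=(1,.052))
E
```

```text
shift [-167.   289.9   -2. ] yaw -53.8 q6 0.7855122761384767
```

Request:
carry_out --plan '[{"hand":0.4,"x":-0.025,"y":0.045,"z":0,"yaw":-9},{"hand":0.4,"x":-0.05,"y":0.09,"z":0,"yaw":-18},{"hand":0.4,"x":-0.075,"y":0.135,"z":0,"yaw":-27},{"hand":0.4,"x":-0.1,"y":0.18,"z":0,"yaw":-36},{"hand":0.4,"x":-0.125,"y":0.225,"z":0,"yaw":-45},{"hand":0.4,"x":-0.15,"y":0.265,"z":0,"yaw":-53.8},{"hand":0.4,"x":-0.167,"y":0.29,"z":0,"yaw":-53.8},{"hand":0.4,"x":-0.167,"y":0.29,"z":0,"yaw":-53.8},{"hand":0.4,"x":-0.167,"y":0.29,"z":0,"yaw":-53.8}]'

```text
time: 30.82
tcp_pos: [0.6453, -0.3183, 0.1973]
tcp_rot: [[-0.052, 0.999, -0.009], [0.998, 0.052, 0.021], [0.022, -0.007, -1.0]]
wrist_force: [0.4, 0.2, -0.2]
finger_gap: 0.0367
```

```bash
python3 - <<'E'
from h import *
st()
m,a=shot("wrist","w14")
cv2.imwrite("pics/c18.png",cv2.resize(a[60:240,180:400],None,fx=3.6,fy=3.3,interpolation=cv2.INTER_CUBIC))
E
```

```text
t 30.82 tcp [ 0.6453 -0.3183  0.1973] xdir [-0.052  0.998  0.022] F [ 0.4  0.2 -0.2] T [ 0.03 -0.1  -0.02] gap 0.0367
```

View pics/w14.png

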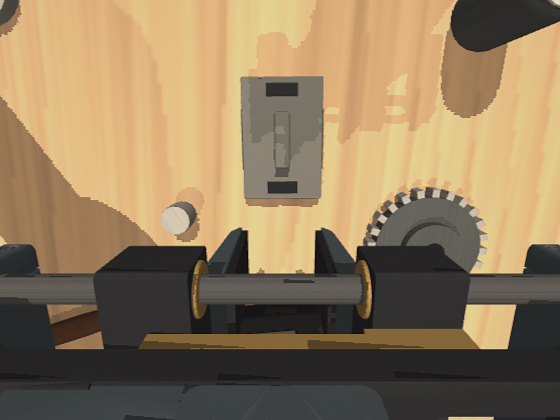

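View pics/c18.png

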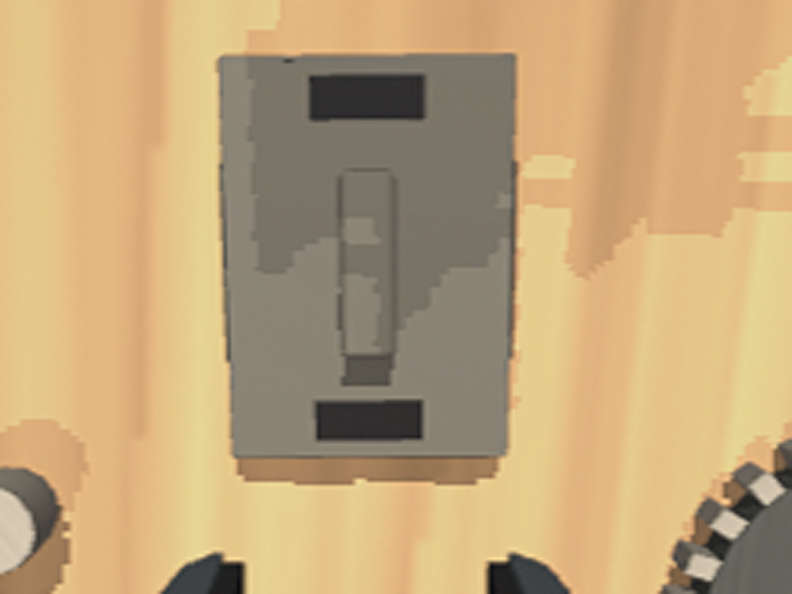

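```bash
python3 - <<'E'
from h import *
m=loadm("w14")
g=lambda x,y:(180+(x-1.3)/3.6,60+(y-1.15)/3.3)
P=[p2w(m,g(*q),.024) for q in [(219,57),(516,54),(507,457),(233,457)]]
c=sum(P)/4;print(c)
for u,v in [(0,1),(3,2),(0,3),(1,2)]:
    e=P[v]-P[u];print(np.linalg.norm(e),np.degrees(np.arctan2(e[1],e[0])))
P=[p2w(m,g(*q),.046) for q in [(342,170),(396,170),(391,355),(344,355)]]
c=sum(P)/4;print(c)
for u,v in [(0,1),(3,2),(0,3),(1,2)]:
    e=P[v]-P[u];print(np.linalg.norm(e),np.degrees(np.arctan2(e[1],e[0])))
P=[p2w(m,g(*q),.024) for q in [(310,75),(425,75),(422,440),(316,440)]]
c=sum(P)/4;print(c); e=(P[0]+P[1]-P[2]-P[3])/2;print(np.linalg.norm(e),np.degrees(np.arctan2(e[1],e[0])))
E
```

```text
[ 0.64061699 -0.25608888  0.024     ]
0.07619928866288522 3.5300031558945366
0.07640809574608416 3.076778113630314
0.1140619043756872 -86.67064273184815
0.11466576973954995 -86.56644421263292
[ 0.64057134 -0.25562745  0.046     ]
0.013212894543856282 2.9759066461148187
0.011951272316412591 3.0395225088028743
0.04917883039085011 -86.66577720066849
0.04917385556564775 -88.13582287393915
[ 0.64050566 -0.25603746  0.024     ]
0.10398913400942154 93.25635285427607
```

```bash
python3 - <<'E'
from h import *
a=np.radians(3.3)
go([.6406,-.256,.0485],opening_axis=(np.cos(a),np.sin(a)))
E
```

```text
shift [ 59.1  -0.4 150.4] yaw -0.3 q6 -0.6027391943052015
```

Request:
carry_out --plan '[{"hand":0.4,"x":0.03,"y":0,"z":0.03,"yaw":-0.3},{"hand":0.4,"x":0.0591,"y":-0.0004,"z":0.07,"yaw":-0.3},{"hand":0.4,"x":0.0591,"y":-0.0004,"z":0.12,"yaw":-0.3},{"hand":0.4,"x":0.0591,"y":-0.0004,"z":0.14,"yaw":-0.3},{"hand":0.4,"x":0.0591,"y":-0.0004,"z":0.15,"yaw":-0.3},{"hand":0.4,"x":0.0591,"y":-0.0004,"z":0.15,"yaw":-0.3},{"hand":0,"x":0.0591,"y":-0.0004,"z":0.15,"yaw":-0.3},{"hand":0,"x":0.0591,"y":-0.0004,"z":0.15,"yaw":-0.3},{"hand":0,"x":0.0591,"y":-0.0004,"z":0.15,"yaw":-0.3},{"hand":0,"x":0.0591,"y":-0.0004,"z":0.15,"yaw":-0.3}]' --squeeze 50

```text
time: 32.12
tcp_pos: [0.641, -0.2563, 0.0496]
tcp_rot: [[-0.058, 0.998, -0.007], [0.998, 0.058, 0.021], [0.021, -0.006, -1.0]]
wrist_force: [-1.6, 0.0, 7.9]
finger_gap: 0.0133
```

```bash
python3 - <<'E'
from h import *
st(); go([.6406,-.256,.15])
E
```

```text
t 32.12 tcp [ 0.641  -0.2563  0.0496] xdir [-0.058  0.998  0.021] F [-1.6  0.   7.9] T [-0.06 -0.06  0.  ] gap 0.0133
shift [   2.4   -1.  -100.3] yaw None q6 -0.540533626508918
```

Request:
carry_out --plan '[{"hand":0,"x":0,"y":0,"z":-0.01,"yaw":0},{"hand":0,"x":0.0005,"y":0,"z":-0.03,"yaw":0},{"hand":0,"x":0.001,"y":0,"z":-0.06,"yaw":0},{"hand":0,"x":0.002,"y":0,"z":-0.1,"yaw":0},{"hand":0,"x":0.002,"y":0,"z":-0.11,"yaw":0},{"hand":0,"x":0.002,"y":0,"z":-0.11,"yaw":0}]'

```text
time: 32.88
tcp_pos: [0.6419, -0.2567, 0.1607]
tcp_rot: [[-0.058, 0.998, -0.006], [0.998, 0.058, 0.02], [0.02, -0.005, -1.0]]
wrist_force: [-0.2, 0.5, -0.9]
finger_gap: 0.0138
```

```bash
python3 - <<'E'
from h import *
st(); m,a=shot("wrist","w15")
A=np.radians(-6.3)
go([.6185,.1245,.15],opening_axis=(np.cos(A),np.sin(A)))
E
```

```text
t 32.88 tcp [ 0.6419 -0.2567  0.1607] xdir [-0.058  0.998  0.02 ] F [-0.2  0.5 -0.9] T [-0.07 -0.08  0.01] gap 0.0138
shift [381.4  -0.8  17.6] yaw 9.6 q6 -0.5366936689369415
```

View pics/w15.png

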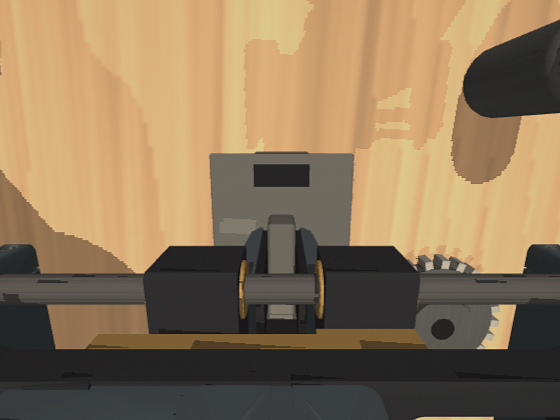

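Request:
carry_out --plan '[{"hand":0,"x":0.04,"y":0,"z":0,"yaw":1},{"hand":0,"x":0.08,"y":0,"z":0,"yaw":2},{"hand":0,"x":0.12,"y":0,"z":0,"yaw":3},{"hand":0,"x":0.16,"y":0,"z":0,"yaw":4},{"hand":0,"x":0.2,"y":0,"z":0,"yaw":5},{"hand":0,"x":0.24,"y":0,"z":0,"yaw":6},{"hand":0,"x":0.28,"y":-0.0005,"z":0,"yaw":7},{"hand":0,"x":0.32,"y":-0.0008,"z":0,"yaw":8},{"hand":0,"x":0.36,"y":-0.0008,"z":0,"yaw":9},{"hand":0,"x":0.3814,"y":-0.0008,"z":0,"yaw":9.6},{"hand":0,"x":0.3814,"y":-0.0008,"z":0.0,"yaw":9.6},{"hand":0,"x":0.3814,"y":-0.0008,"z":0.0,"yaw":9.6}]'

```text
time: 34.42
tcp_pos: [0.6182, 0.1236, 0.1668]
tcp_rot: [[0.11, 0.994, -0.009], [0.994, -0.109, 0.02], [0.019, -0.011, -1.0]]
wrist_force: [-0.5, -0.7, -0.9]
finger_gap: 0.014
```

```bash
python3 - <<'E'
from h import *
st(); m,a=shot("wrist","w16")
A=np.radians(-6.3)
for z in (.115,.104,.082):go([.6185,.1245,z],opening_axis=(np.cos(A),np.sin(A)))
E
```

```text
t 34.42 tcp [0.6182 0.1236 0.1668] xdir [0.11  0.994 0.019] F [-0.5 -0.7 -0.9] T [-0.06 -0.05 -0.02] gap 0.014
shift [ 0.2  0.5 52. ] yaw -0.0 q6 0.19224992223838464
shift [-0.   0.7 63. ] yaw -0.0 q6 0.19224992223838464
shift [-0.5  0.9 85. ] yaw -0.0 q6 0.19224992223838464
```

View pics/w16.png

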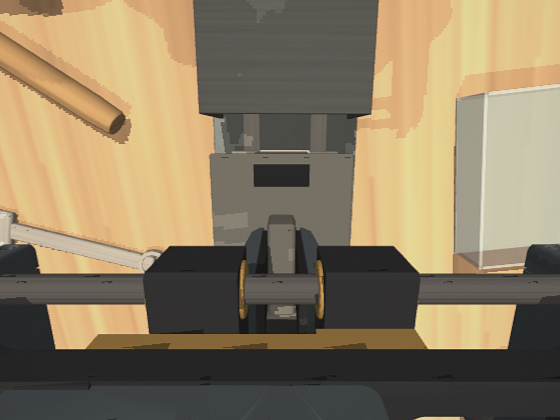

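Request:
carry_out --plan '[{"hand":0,"x":0.0002,"y":0.0003,"z":0.025,"yaw":0},{"hand":0,"x":0.0001,"y":0.0005,"z":0.045,"yaw":0},{"hand":0,"x":0.0,"y":0.0006,"z":0.057,"yaw":0},{"hand":0,"x":0.0,"y":0.0007,"z":0.062,"yaw":0},{"hand":0,"x":0.0,"y":0.0007,"z":0.066,"yaw":0},{"hand":0,"x":0,"y":0.0007,"z":0.068,"yaw":0}]'

```text
time: 35.22
tcp_pos: [0.6187, 0.1246, 0.0992]
tcp_rot: [[0.11, 0.994, -0.008], [0.994, -0.11, 0.021], [0.02, -0.01, -1.0]]
wrist_force: [-0.2, -0.0, -1.3]
finger_gap: 0.0137
```

Request:
carry_out --plan '[{"hand":0,"x":0,"y":0,"z":0.003,"yaw":0},{"hand":0,"x":0,"y":0,"z":0.006,"yaw":0},{"hand":0,"x":0,"y":0,"z":0.009,"yaw":0},{"hand":0,"x":0,"y":0,"z":0.01,"yaw":0}]' --squeeze 60

```text
time: 35.72
tcp_pos: [0.6191, 0.1248, 0.0896]
tcp_rot: [[0.11, 0.994, -0.007], [0.994, -0.11, 0.021], [0.02, -0.009, -1.0]]
wrist_force: [0.9, -1.1, 3.7]
finger_gap: 0.0138
```

Starting to touch the ledges (3.7 N). Press on.

Request:
carry_out --plan '[{"hand":0,"x":0,"y":0,"z":0.002,"yaw":0},{"hand":0,"x":0,"y":0,"z":0.004,"yaw":0},{"hand":0,"x":0,"y":0,"z":0.006,"yaw":0},{"hand":0,"x":0,"y":0,"z":0.007,"yaw":0}]'

```text
time: 36.22
tcp_pos: [0.6187, 0.1249, 0.0833]
tcp_rot: [[0.11, 0.994, -0.007], [0.994, -0.11, 0.02], [0.02, -0.01, -1.0]]
wrist_force: [-11.6, -3.1, 30.7]
finger_gap: 0.0137
```

Request:
carry_out --plan '[{"hand":0,"x":0,"y":0,"z":0.0015,"yaw":0},{"hand":0,"x":0,"y":0,"z":0.003,"yaw":0},{"hand":0,"x":0,"y":0,"z":0.003,"yaw":0}]'

```text
time: 36.6
tcp_pos: [0.6187, 0.125, 0.0832]
tcp_rot: [[0.11, 0.994, -0.006], [0.994, -0.11, 0.021], [0.02, -0.008, -1.0]]
wrist_force: [-16.7, -5.2, 51.3]
finger_gap: 0.0139
```

```bash
python3 - <<'E'
from h import *
st(); m,a=shot("wrist","w17"); b=shot("scene","s17")[1]
cv2.imwrite("pics/c19.png",cv2.resize(b[120:260,280:430],None,fx=5,fy=4.2,interpolation=cv2.INTER_CUBIC))
E
```

```text
t 36.6 tcp [0.6187 0.125  0.0832] xdir [0.11  0.994 0.02 ] F [-16.7  -5.2  51.3] T [-0.59  2.76  0.04] gap 0.0139
```

View pics/c19.png

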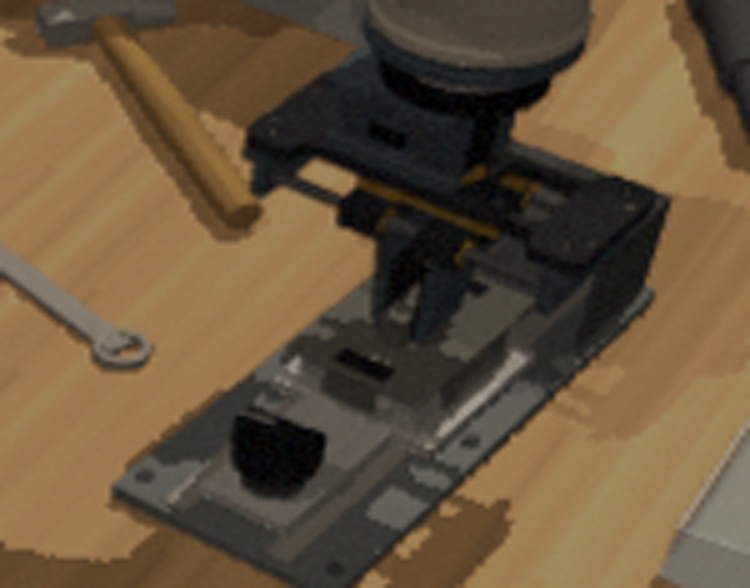

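View pics/w17.png

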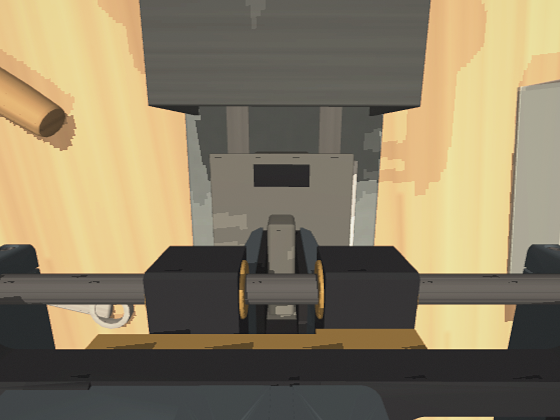

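Request:
carry_out --plan '[{"hand":0,"x":0,"y":0,"z":0,"yaw":0},{"hand":0.4,"x":0,"y":0,"z":0,"yaw":0},{"hand":0.4,"x":0,"y":0,"z":-0.001,"yaw":0},{"hand":0.4,"x":0,"y":0,"z":-0.03,"yaw":0},{"hand":0.4,"x":-0.04,"y":0,"z":-0.08,"yaw":0},{"hand":0.4,"x":-0.08,"y":0,"z":-0.1,"yaw":0},{"hand":0.4,"x":-0.08,"y":0,"z":-0.1,"yaw":0}]'

```text
time: 37.58
tcp_pos: [0.6112, 0.041, 0.1831]
tcp_rot: [[0.112, 0.994, -0.003], [0.993, -0.112, 0.02], [0.02, -0.005, -1.0]]
wrist_force: [-0.1, -0.0, 0.3]
finger_gap: 0.0363
```

```bash
python3 - <<'E'
from h import *
st(); m,a=shot("wrist","w18"); b=shot("scene","s18")[1]
cv2.imwrite("pics/c20.png",cv2.resize(b[140:270,290:430],None,fx=5,fy=4.5,interpolation=cv2.INTER_CUBIC))
E
```

```text
t 37.58 tcp [0.6112 0.041  0.1831] xdir [0.112 0.993 0.02 ] F [-0.1 -0.   0.3] T [-0.05 -0.11  0.04] gap 0.0363
```

View pics/w18.png

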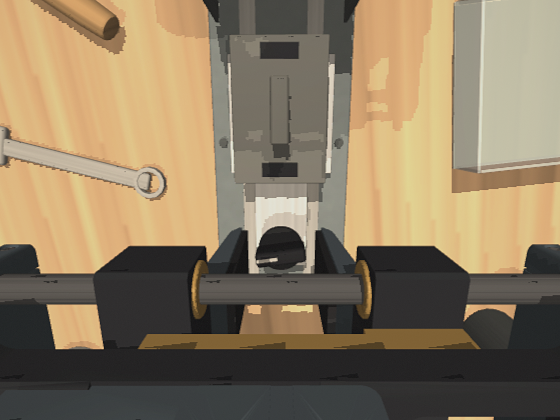

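View pics/c20.png

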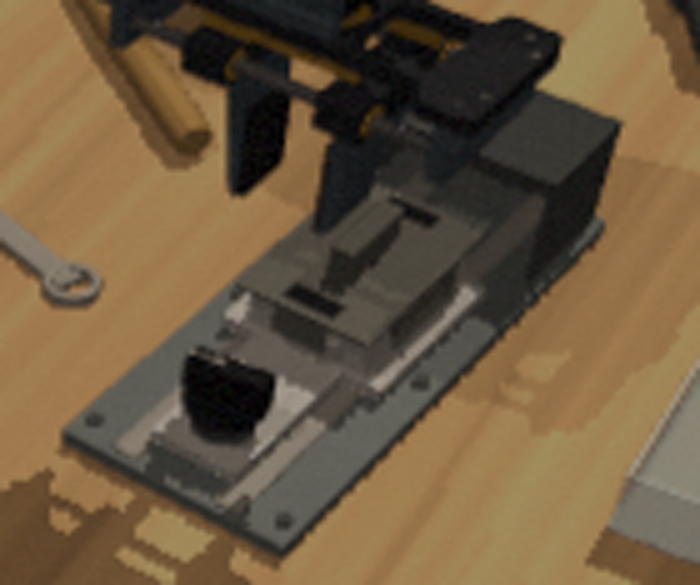

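```bash
python3 - <<'E'
from h import *
go([.6135,.079,.09]);go([.6135,.079,.0795]);go([.6237,.1704,.09])
E
```

```text
shift [34.  -0.1 92. ] yaw None q6 0.0644127780158027
shift [ 33.8   0.  102.5] yaw None q6 0.0644127780158027
shift [ 1.259e+02 -1.000e-01  9.380e+01] yaw None q6 0.0644127780158027
```

Request:
carry_out --plan '[{"hand":0,"x":0.02,"y":0,"z":0.03,"yaw":0},{"hand":0,"x":0.033,"y":0,"z":0.06,"yaw":0},{"hand":0,"x":0.033,"y":0,"z":0.085,"yaw":0},{"hand":0,"x":0.033,"y":0,"z":0.095,"yaw":0},{"hand":0,"x":0.033,"y":0,"z":0.1,"yaw":0},{"hand":0,"x":0.033,"y":0,"z":0.104,"yaw":0},{"hand":0,"x":0.033,"y":0,"z":0.105,"yaw":0}]'

```text
time: 38.55
tcp_pos: [0.6135, 0.0785, 0.0799]
tcp_rot: [[0.111, 0.994, -0.005], [0.994, -0.111, 0.021], [0.02, -0.007, -1.0]]
wrist_force: [-17.2, -0.2, 50.6]
finger_gap: 0.0004
```

Request:
carry_out --plan '[{"hand":0,"x":0,"y":0,"z":-0.02,"yaw":0},{"hand":0,"x":0,"y":0,"z":-0.045,"yaw":0},{"hand":0,"x":0.045,"y":0,"z":-0.045,"yaw":0},{"hand":0,"x":0.0925,"y":0,"z":-0.045,"yaw":0},{"hand":0,"x":0.0925,"y":0,"z":-0.04,"yaw":0},{"hand":0,"x":0.0925,"y":0,"z":-0.015,"yaw":0},{"hand":0,"x":0.0925,"y":0,"z":-0.004,"yaw":0},{"hand":0,"x":0.0925,"y":0,"z":0.001,"yaw":0},{"hand":0,"x":0.0925,"y":0,"z":0.003,"yaw":0},{"hand":0,"x":0.0925,"y":0,"z":0.003,"yaw":0}]'

```text
time: 39.8
tcp_pos: [0.6238, 0.1699, 0.0804]
tcp_rot: [[0.111, 0.994, -0.004], [0.994, -0.111, 0.021], [0.02, -0.007, -1.0]]
wrist_force: [-6.1, -3.5, 15.5]
finger_gap: 0.0005
```

```bash
python3 - <<'E'
from h import *
a=np.radians(83.6)
go([.57,.0,.19],opening_axis=(np.cos(a),np.sin(a)))
E
```

```text
shift [-172.6  -35.3 -112.9] yaw -90.0 q6 0.2605095564843206
```

Request:
carry_out --plan '[{"hand":0,"x":0,"y":0,"z":-0.03,"yaw":0},{"hand":0.4,"x":-0.02,"y":0,"z":-0.07,"yaw":9},{"hand":0.4,"x":-0.05,"y":-0.01,"z":-0.1,"yaw":18},{"hand":0.4,"x":-0.08,"y":-0.02,"z":-0.113,"yaw":27},{"hand":0.4,"x":-0.11,"y":-0.03,"z":-0.113,"yaw":36},{"hand":0.4,"x":-0.14,"y":-0.035,"z":-0.113,"yaw":45},{"hand":0.4,"x":-0.172,"y":-0.035,"z":-0.113,"yaw":54},{"hand":0.4,"x":-0.172,"y":-0.035,"z":-0.113,"yaw":63},{"hand":0.4,"x":-0.172,"y":-0.035,"z":-0.113,"yaw":72},{"hand":0.4,"x":-0.172,"y":-0.035,"z":-0.113,"yaw":81},{"hand":0.4,"x":-0.172,"y":-0.035,"z":-0.113,"yaw":90},{"hand":0.4,"x":-0.172,"y":-0.035,"z":-0.113,"yaw":90}]'

```text
time: 41.3
tcp_pos: [0.5706, 0.0002, 0.1907]
tcp_rot: [[0.994, -0.111, -0.003], [-0.111, -0.994, 0.021], [-0.006, -0.02, -1.0]]
wrist_force: [0.0, -0.8, -0.1]
finger_gap: 0.0361
```

```bash
python3 - <<'E'
from h import *
st(); m,a=shot("wrist","w19")
cv2.imwrite("pics/c21.png",cv2.resize(a[100:260,140:380],None,fx=3.3,fy=3.7,interpolation=cv2.INTER_CUBIC))
E
```

```text
t 41.3 tcp [5.706e-01 2.000e-04 1.907e-01] xdir [ 0.994 -0.111 -0.006] F [ 0.  -0.8 -0.1] T [0.04 0.   0.01] gap 0.0361
```

View pics/c21.png

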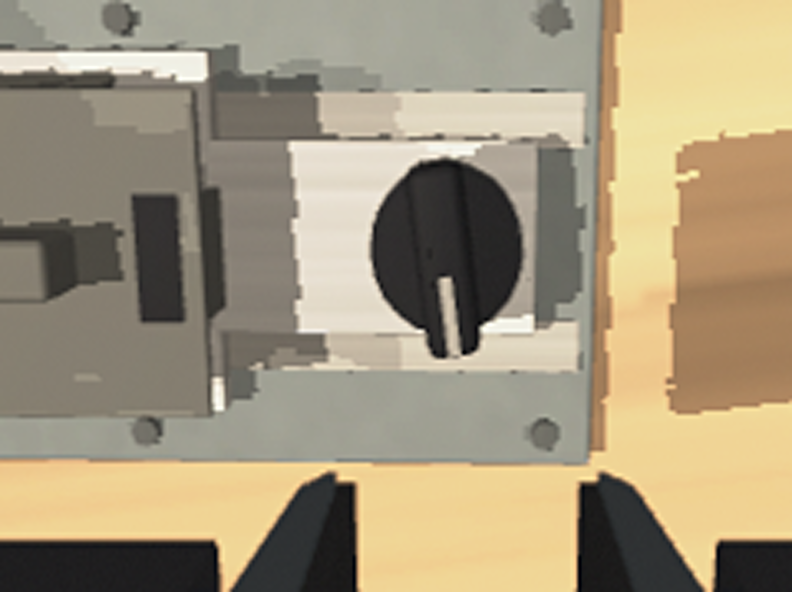

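```bash
python3 - <<'E'
from h import *
m=loadm("w19")
g=lambda x,y:(140+(x-1.15)/3.3,100+(y-1.35)/3.7)
a=p2w(m,g(433,163),.069);b=p2w(m,g(454,354),.069);print((a+b)/2,np.linalg.norm(a-b),np.degrees(np.arctan2(*(b-a)[1::-1])))
k=((a+b)/2)[:2]
an=np.arctan2(*(a-b)[1::-1])+np.pi/2
go([*k,.0725],opening_axis=(np.cos(an),np.sin(an)))
E
```

```text
[0.6052974  0.00479458 0.069     ] 0.04287124176269697 -179.62965870282798
shift [ 34.8  -5.9 118. ] yaw -6.6 q6 1.5535721126997555
```

Request:
carry_out --plan '[{"hand":0.4,"x":0.0348,"y":-0.0059,"z":0.04,"yaw":-6.6},{"hand":0.4,"x":0.0348,"y":-0.0059,"z":0.08,"yaw":-6.6},{"hand":0.4,"x":0.0348,"y":-0.0059,"z":0.105,"yaw":-6.6},{"hand":0.4,"x":0.0348,"y":-0.0059,"z":0.118,"yaw":-6.6},{"hand":0.4,"x":0.0348,"y":-0.0059,"z":0.118,"yaw":-6.6},{"hand":0,"x":0.0348,"y":-0.0059,"z":0.118,"yaw":-6.6},{"hand":0,"x":0.0348,"y":-0.0059,"z":0.118,"yaw":-6.6},{"hand":0,"x":0.0348,"y":-0.0059,"z":0.118,"yaw":-6.6},{"hand":0,"x":0.0348,"y":-0.0059,"z":0.118,"yaw":-6.6}]'

```text
time: 42.48
tcp_pos: [0.6058, 0.0045, 0.0733]
tcp_rot: [[1.0, 0.008, -0.002], [0.008, -1.0, 0.02], [-0.002, -0.02, -1.0]]
wrist_force: [-1.8, -3.4, 6.9]
finger_gap: 0.014
```

```bash
python3 - <<'E'
from h import *
st(); s=env.read_state(); R=s["tcp_rot"]; print((R.T@np.array([.110,.994,0])).round(3))
E
```

```text
t 42.48 tcp [0.6058 0.0045 0.0733] xdir [ 1.     0.008 -0.002] F [-1.8 -3.4  6.9] T [-0.77  0.17  1.03] gap 0.014
[ 0.118 -0.993  0.019]
```

Request:
carry_out --plan '[{"hand":0,"x":0.0004,"y":-0.0038,"z":0.0001,"yaw":-10},{"hand":0,"x":0.0009,"y":-0.0076,"z":0.0001,"yaw":-20},{"hand":0,"x":0.0014,"y":-0.0114,"z":0.0002,"yaw":-30},{"hand":0,"x":0.0018,"y":-0.0152,"z":0.0003,"yaw":-40},{"hand":0,"x":0.0023,"y":-0.0191,"z":0.0004,"yaw":-50},{"hand":0,"x":0.0027,"y":-0.0229,"z":0.0004,"yaw":-60},{"hand":0,"x":0.0032,"y":-0.0267,"z":0.0005,"yaw":-70},{"hand":0,"x":0.0036,"y":-0.0305,"z":0.0006,"yaw":-80},{"hand":0,"x":0.0041,"y":-0.0343,"z":0.0007,"yaw":-90},{"hand":0,"x":0.0041,"y":-0.0343,"z":0.0007,"yaw":-90}]'

```text
time: 43.72
tcp_pos: [0.6097, 0.0385, 0.0734]
tcp_rot: [[-0.008, 1.0, -0.002], [1.0, 0.008, 0.019], [0.019, -0.002, -1.0]]
wrist_force: [0.1, -5.2, -1.8]
finger_gap: 0.0133
```

```bash
python3 - <<'E'
from h import *
st(); s=env.read_state(); R=s["tcp_rot"]; print((R.T@np.array([.110,.994,0])).round(3),np.degrees(np.arctan2(R[1,0],R[0,0])),np.degrees(s["q"][5]))
E
```

```text
t 43.73 tcp [0.6097 0.0385 0.0734] xdir [-0.008  1.     0.019] F [ 0.1 -5.2 -1.8] T [-1.6  -0.11  0.36] gap 0.0133
[0.993 0.118 0.019] 90.4838987985207 -3.8543870246041436
```

Request:
carry_out --plan '[{"hand":0,"x":0.0038,"y":0.0004,"z":0.0001,"yaw":-10},{"hand":0,"x":0.0076,"y":0.0009,"z":0.0001,"yaw":-20},{"hand":0,"x":0.0114,"y":0.0014,"z":0.0002,"yaw":-30},{"hand":0,"x":0.0152,"y":0.0018,"z":0.0003,"yaw":-40},{"hand":0,"x":0.0191,"y":0.0023,"z":0.0004,"yaw":-50},{"hand":0,"x":0.0229,"y":0.0027,"z":0.0004,"yaw":-60},{"hand":0,"x":0.0267,"y":0.0032,"z":0.0005,"yaw":-70},{"hand":0,"x":0.0297,"y":0.0035,"z":0.0006,"yaw":-78},{"hand":0,"x":0.0297,"y":0.0035,"z":0.0006,"yaw":-78}]'

```text
time: 44.85
tcp_pos: [0.613, 0.0681, 0.0735]
tcp_rot: [[-0.979, 0.203, -0.002], [0.203, 0.979, 0.019], [0.006, 0.018, -1.0]]
wrist_force: [1.0, -2.9, -3.3]
finger_gap: 0.0137
```

```bash
python3 - <<'E'
from h import *
st(); s=env.read_state(); R=s["tcp_rot"]; print((R.T@np.array([.110,.994,0])).round(3),np.degrees(np.arctan2(R[1,0],R[0,0])),np.degrees(s["q"][5]))
E
```

```text
t 44.85 tcp [0.613  0.0681 0.0735] xdir [-0.979  0.203  0.006] F [ 1.  -2.9 -3.3] T [-1.09 -0.37  0.3 ] gap 0.0137
[0.094 0.995 0.018] 168.2697241776369 -78.82496534670918
```

Request:
carry_out --plan '[{"hand":0,"x":0.0001,"y":0.0012,"z":0,"yaw":-3},{"hand":0,"x":0.0002,"y":0.0023,"z":0,"yaw":-6},{"hand":0,"x":0.0003,"y":0.003,"z":0,"yaw":-8},{"hand":0,"x":0.0003,"y":0.003,"z":0,"yaw":-8}]'

```text
time: 45.35
tcp_pos: [0.6133, 0.0702, 0.0735]
tcp_rot: [[-0.997, 0.073, -0.002], [0.073, 0.997, 0.018], [0.003, 0.018, -1.0]]
wrist_force: [-0.8, -7.8, -3.2]
finger_gap: 0.0141
```

Request:
carry_out --plan '[{"hand":0,"x":0.0001,"y":0.0015,"z":0,"yaw":-3},{"hand":0,"x":0.0002,"y":0.0025,"z":0,"yaw":-5},{"hand":0,"x":0.0002,"y":0.0025,"z":0,"yaw":-5}]'

```text
time: 45.72
tcp_pos: [0.6129, 0.0707, 0.0736]
tcp_rot: [[-1.0, -0.007, -0.003], [-0.007, 1.0, 0.016], [0.003, 0.016, -1.0]]
wrist_force: [-2.6, -19.8, 0.3]
finger_gap: 0.0159
```

Request:
carry_out --plan '[{"hand":0,"x":0,"y":-0.001,"z":0,"yaw":4},{"hand":0.4,"x":0,"y":-0.001,"z":0,"yaw":4},{"hand":0.4,"x":0,"y":-0.001,"z":0,"yaw":4},{"hand":0.4,"x":0,"y":0,"z":-0.04,"yaw":4},{"hand":0.4,"x":0.0,"y":-0.04,"z":-0.09,"yaw":4},{"hand":0.4,"x":0.02,"y":-0.06,"z":-0.13,"yaw":4},{"hand":0.4,"x":0.05,"y":-0.06,"z":-0.13,"yaw":4},{"hand":0.4,"x":0.05,"y":-0.06,"z":-0.13,"yaw":4}]'

```text
time: 46.72
tcp_pos: [0.5621, 0.0081, 0.2034]
tcp_rot: [[-0.998, 0.065, -0.003], [0.065, 0.998, 0.016], [0.004, 0.016, -1.0]]
wrist_force: [0.6, -0.7, -0.1]
finger_gap: 0.0362
```

```bash
python3 - <<'E'
from h import *
st(); m,a=shot("wrist","w20"); b=shot("scene","s20")[1]
cv2.imwrite("pics/c22.png",cv2.resize(b[130:270,290:430],None,fx=5,fy=4.2,interpolation=cv2.INTER_CUBIC))
E
```

```text
t 46.73 tcp [0.5621 0.0081 0.2034] xdir [-0.998  0.065  0.004] F [ 0.6 -0.7 -0.1] T [ 0.09 -0.16 -0.02] gap 0.0362
```

View pics/w20.png

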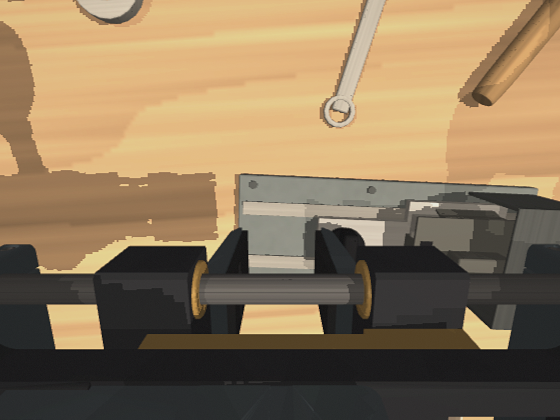

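View pics/c22.png

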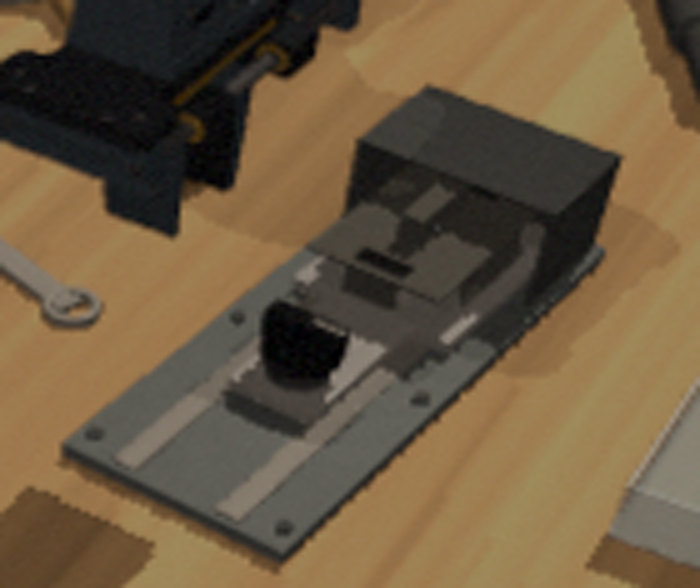

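Request:
carry_out --plan '[{"hand":0.4,"x":-0.04,"y":0.02,"z":0,"yaw":0},{"hand":0.4,"x":-0.08,"y":0.04,"z":0,"yaw":0},{"hand":0.4,"x":-0.12,"y":0.06,"z":0,"yaw":0},{"hand":0.4,"x":-0.12,"y":0.06,"z":0,"yaw":0},{"hand":0.4,"x":-0.12,"y":0.06,"z":0,"yaw":0}]'

```text
time: 47.45
tcp_pos: [0.6874, 0.0606, 0.2026]
tcp_rot: [[-0.998, 0.064, -0.004], [0.064, 0.998, 0.016], [0.005, 0.016, -1.0]]
wrist_force: [-0.9, -0.1, -0.0]
finger_gap: 0.0361
```

```bash
python3 - <<'E'
from h import *
st(); m,a=shot("wrist","w21")
cv2.imwrite("pics/c23.png",cv2.resize(a[90:270,200:440],None,fx=3.3,fy=3.3,interpolation=cv2.INTER_CUBIC))
E
```

```text
t 47.45 tcp [0.6874 0.0606 0.2026] xdir [-0.998  0.064  0.005] F [-0.9 -0.1 -0. ] T [ 0.1  -0.13  0.03] gap 0.0361
```

View pics/c23.png

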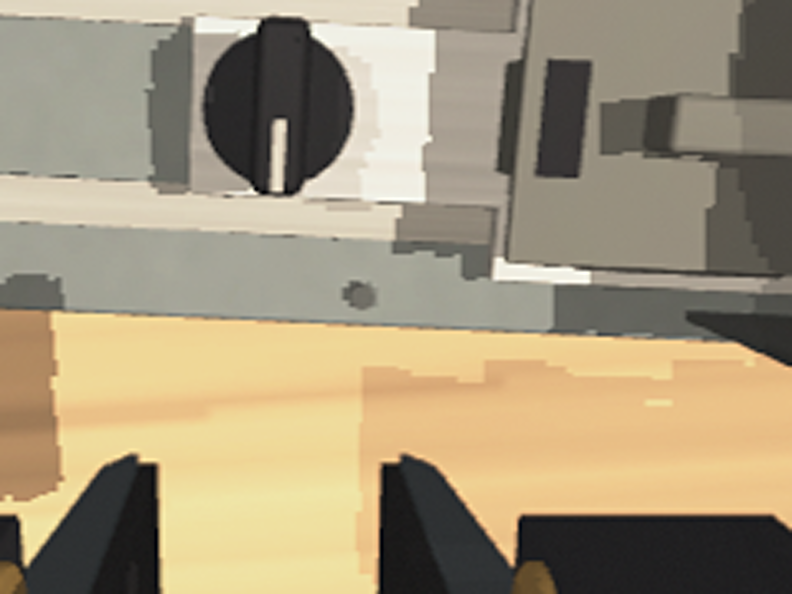

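```bash
python3 - <<'E'
from h import *
m=loadm("w21")
g=lambda x,y:(200+(x-1.15)/3.3,90+(y-1.15)/3.3)
a=p2w(m,g(284,20),.069);b=p2w(m,g(278,192),.069);print((a+b)/2,np.linalg.norm(a-b),np.degrees(np.arctan2(*(b-a)[1::-1])))
k=(a+b)[:2]/2; k0=np.array([.6053,.0048]); print("travel back",np.linalg.norm(k-k0))
E
```

```text
[0.61218965 0.0709529  0.069     ] 0.04184148390112032 -5.573105841651822
travel back 0.06651070047027659
```

```bash
python3 - <<'E'
from h import *
st(); print(env.sign_off())
E
```

```text
t 47.5 tcp [0.6871 0.0603 0.2029] xdir [-0.998  0.064  0.004] F [0.7 1.2 0.1] T [ 0.09 -0.15 -0.02] gap 0.0364
the job is handed in; nothing more can be done
None
```

I finished the job and handed it in at about 47.5 s. I wound the carriage out and dropped the four nuts I found, one to a pocket, into the two pairs nearer the guard. Then I clipped the cover on and wound the carriage back in. No tools or other bystanders were touched.

**Carriage out:** the guard edge measured 80 mm from the block's centre, which is where the stop should be. The knob only turned about 145° on the way out, so the carriage had started roughly 10 mm out. I first took the stop for slippage, so my second attempt pushed against it with up to about 100 N at the wrist, under the 120 N limit.

**Nuts:** a picture taken before the cover went on showed all four seated. One nut had been knocked about 3 cm aside during the run and I found it again before picking it up. I saw no other nuts in the scene or top pictures.

**Cover:** pressing each end with the closed fingers, the top of the cover stopped 57.9 mm above the table at one end and 58.4 mm at the other (58 mm expected). The one at 57.9 mm was pressed with about 50 N, more than I intended. The tab angles can't be read directly; I judge them caught from these heights.

**Carriage in:** I measured 66.5 mm of knob travel and about 174° of turn back from the stop, ending against the inner stop. The cover still looked flat and the gripper was clear when I handed in.

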